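Trip the emergency release of a jammed bench drawer

TASK

The key to the small blue bench drawer unit is lost. Take the red-handled screwdriver that lies in front of it, push its blade through the slot-shaped access hole in the unit's front, feel for the way through to the hidden spring latch behind it and press gently until the drawer springs out. Then lay (do not drop) the screwdriver on the open worktop, clear of the unit, and leave the black screwdriver, the tape and the drill stand where they are.

Things in the scene. Friction and masses are not known exactly. Their poses are not given: they have to be found in the camera images.
- unit: Small blue steel bench drawer unit, fixed, 130 mm deep, 170 wide, 132 high. Origin: bottom centre of its front face, on the worktop; x points into the unit, y to the left as one faces it, z up. Lower half: grey drawer front (up to 62 mm), flush, nothing to grip. Upper half: the access hole in an aluminium plate, and a brass key cylinder 58 mm left of it.
- slot (a point): Centre of the access hole, on the outer surface of its aluminium plate (1.5 mm proud of the front face), 96 mm above the worktop. The hole is 32 mm wide (along the unit's y) and 12 mm high, straight through the 5.5 mm thick front. Push in level, along the unit's x.
- guide_mid (a point): Point 21.5 mm straight behind the slot's centre, on the front of a hidden rigid guide plate. That plate has one upright opening, 13 mm wide and 34 high, whose middle lies anywhere from 8 mm left to 8 mm right of this point, unseen and different each time. Rigid resistance at this depth means the plate: ease back and try another place along the slot.
- latch_near (a point): Point 27.5 mm behind the slot's centre, the least depth of the hidden latch plate; it stands behind the guide's opening, 0 to 12 mm deeper than this point, different each time. It gives inwards on a spring with 5 to 8 N, frees the drawer after about 7 mm, and meets a hard end stop at 9 to 11 mm. Pressing until 14 N is felt is ample; over 35 N on any part of the unit breaks it.
- drawer (a joint): How far the grey drawer is out, in m: 0 latched shut, 0.045 fully sprung out towards the user (the unit's -x). It may creep up to 6 mm as the latch gives, and still be held; once freed its own spring drives it fully out within a second.
- red_driver: Screwdriver with a red six-sided handle, 201 mm long in all, 100 g, lying on the worktop. Origin: under its middle, on the worktop; y points along it from the blade's tip to the handle's end. Handle 98 mm long, 31 mm wide and 27 mm high as it lies, from 1 mm to 99 mm on the +y side; the round blade, 6 mm in diameter, is the other 100 mm. Its axis is 13.5 mm above the worktop as it lies.
- red_tip (a point): Tip of the red screwdriver's blade, on its axis.
- red_grip (a point): A good place to grip the red screwdriver: on its axis within the handle, 145 mm behind the tip.
- black_driver: Another screwdriver, with a black handle with a red band, 228 mm long; must be left alone. Origin under its middle, y towards the handle's end.
- tape: Roll of black tape lying flat, 62 mm across, 19 mm high; must be left alone. Origin under its centre.
- drills: Wooden drill stand with seven upright bits, 32 x 100 mm, 98 mm high; must be left alone. Origin under its centre, y along its length.
There are look-alikes about, which are no part of the job. What is shaped like the red_driver but pink is not meant.

How it is judged:
By the outcome, as a careful person would: the job done as asked, in the order asked, and still so for the second after the job is handed in, with the robot touching nothing.
It also fails if it takes over 64 s, if anything falls off the work surface, if the arm or the gripper's body presses on something with over 40 N, if the wrist force passes 120 N, or if a joint passes its speed limit or range.

ROBOT

A 6-joint arm with a two-finger parallel gripper is mounted at the origin on a cart in front of the work surface, level with it; the furniture and walls round the work are solid. World frame = base frame: x ahead of the robot, y to its left, z up, the work surface at z = 0. Lengths are in m, angles in rad, forces in N, time in s.
With the tool pointing down it reaches from about 0.375 to 0.9 m from the base axis. Payload 3.1 kg.
Tool frame: the origin (TCP) lies on the centre line of the jaws, within the pads' length; the fingertips stand robot.tip_reach ahead of it and the grasp point (between the pads) is the TCP (robot.tip_reach is the distance from the TCP to the fingertips, in m); z points along the fingers, y is the direction in which the jaws open and shut (so a half turn about z gives the same grasp; the last joint's range is limited). The gripper opens to 87 mm and grips with 3 to 60 N. Pads are 19 mm wide; open, the fingers measure 117 mm over their backs; the gripper's body (75 mm by 190 mm) begins 51 mm behind the grasp point.
Start: joints at [-1.317, 0.527, 1.433, -0, 1.181, -0.178], TCP at [0.262, -0.567, 0.22] pointing down, gripper open.
Joint ranges: [-3.08, 3.08], [-0.75, 2.2], [0.22, 2.44], [-1.43, 4.57], [0, 2.65], [-2.85, 2.85]. Speed limits (rad/s): [2.79, 2.79, 3.14, 3.14, 3.14, 3.14].

INTERFACE

Orientations are given as a unit quaternion [x, y, z, w].
In Python, from rig import telemetry, viewer, robot gives the robot as it stands. The module is installed in compiled form; this text tells all that it offers.
- The arm moves only by the tool step_arm, never from a script. Its argument "targets" is a list of rows, each an object of numbers: "dx", "dy", "dz": the shift along the tool's x, y, z in m; "rx", "ry", "rz": the turn, a rotation vector about the tool's x, y, z in degrees. In form: [{"dx": .., "dy": .., "dz": .., "rx": .., "ry": .., "rz": ..}, ...]. A call has exactly 5 rows; each row is the pose to reach, as a shift and turn from the pose measured when the call began, along the tool's axes at that moment; what a row does not reach only later rows make up. A row lasts 1/8 s, in which the tool goes at most 62.5 mm and 10.7 degrees, less where a joint would pass 70% of its speed; a pose out of reach is approached as far as the arm can. A call with a gripper value outside its range is refused whole. "gripper" is the opening, from 0 (shut) to 1 (fully open), set as the call begins (left out, the last holds). The fingers move at their own pace and stop on an object; "force" is the grip in N (left out, the last holds). Time passes only in rows, so rows that repeat a pose let the fingers close, or fill a call up. It gives the time, the measured TCP pose, the force and the opening at its end, in the units of the state.
- telemetry.get_obs(): the state, without advancing time (a new reading comes with each control period).
- viewer.camera(name): name is "side" or "top"; returns a dict with "img" (420x560x3 uint8, blue, green, red), "depth" (420x560 float32, m along the optical axis (not along the pixel's ray), 0 where there is no reading), "K" (3x3 intrinsics, pixels), "k1" (the pictures are not rectified: a ray, as slopes to the right and down, at radius r is drawn at 1 + k1 r^2 times it, then the intrinsics apply), "R" (3x3) and "t" (3): a world point X has camera coordinates R X + t. Camera axes: x right, y down, z forward; pixel columns grow to the right and rows downward; lengths in m; the calibration is good to about 2 mm. A picture is of the moment at which its call begins.
- robot.hand_in(): hands the job in, once; it reports no verdict.
The state is a dict: "time": time; "q": joint angles; "joint_velocities": joint speeds; "joint_torque": joint torques, N m; "position": TCP position; "tool_rot": TCP orientation; "ft_force": force on the tool from outside, world axes, zero at the start; "moment": the same for the moment, N m; "grip_width": finger opening in m.
Only numpy, scipy, OpenCV 4.12 (cv2) and the standard library are available. Lean on these libraries where they do the work, as an engineer would, in place of code of your own. Each camera call takes 0.05 s, during which the arm holds its last target.

## Working session

There is one attempt and no reset: what is moved stays moved. The work goes in short steps, Python scripts to look and compute and a tool call to move; the robot and the scene stay as the last step left them, time stands still between calls to the robot, and variables do not carry over. Pictures are saved under pics/ and viewed, and the job is handed in when it is done.

Besides the shell and the picture viewer there is one more tool, called as name(argument=value, ...) on one line, values as JSON. step_arm: Moves the arm, as the interface text tells. Its arguments: {"type":"object","properties":{"targets":{"type":"array"},"gripper":{"type":"number"},"force":{"type":"number"}},"required":["targets"]}

```bash
mkdir -p pics; ls
python3 - <<'E'
from rig import telemetry, viewer, robot
import cv2,numpy as np
print(robot.tip_reach); print(telemetry.get_obs())
for n in("side","top"):
    c=viewer.camera(n); cv2.imwrite(f"pics/{n}0.png",c["img"]); np.savez(f"{n}0.npz",**c)
    print(n,c["K"],c["k1"],c["R"],c["t"])
E
```

```text
pics
0.019
{'time': 0.0, 'q': array([-1.31650162e+00,  5.28448688e-01,  1.43390651e+00,  1.61662736e-05,
        1.18141294e+00, -1.78499613e-01]), 'joint_velocities': array([ 0.00070081,  0.00175893,  0.00057278, -0.00111236, -0.00105683,
        0.00075644]), 'joint_torque': array([-4.24797909e-04, -4.40045536e+01, -1.76592708e+01,  6.33500121e-02,
        5.81643835e-02, -1.56024844e-04]), 'position': array([ 0.26197168, -0.56662708,  0.21938106]), 'tool_rot': array([ 9.76677444e-01,  2.14709078e-01, -3.37435499e-05, -1.08724462e-03]), 'ft_force': array([-0.40323127, -0.46624424, -0.55307218]), 'moment': array([ 0.01567241, -0.03030029,  0.04879637]), 'grip_width': 0.08718966474734864}
side [[466.3978025    0.         278.75719659]
 [  0.         466.3978025  216.46787236]
 [  0.           0.           1.        ]] -0.15890142807145083 [[-0.69859481 -0.71542645  0.01141421]
 [-0.53203253  0.50871653 -0.67686695]
 [ 0.47844193 -0.47892847 -0.73601688]] [0.39498532 0.36540998 1.12172485]
top [[490.2521375    0.         273.53522627]
 [  0.         490.2521375  208.03438665]
 [  0.           0.           1.        ]] -0.1398377030534145 [[ 0.02946128 -0.99948107  0.01302367]
 [-0.99666548 -0.03036515 -0.07573561]
 [ 0.07609178 -0.01074898 -0.99704288]] [-0.02857998  0.58965083  1.38504037]
```

View pics/side0.png

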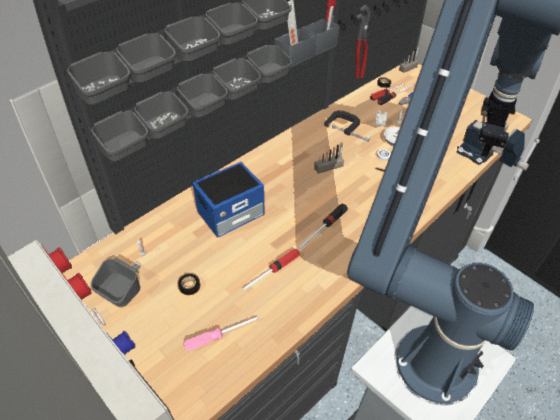

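View pics/top0.png

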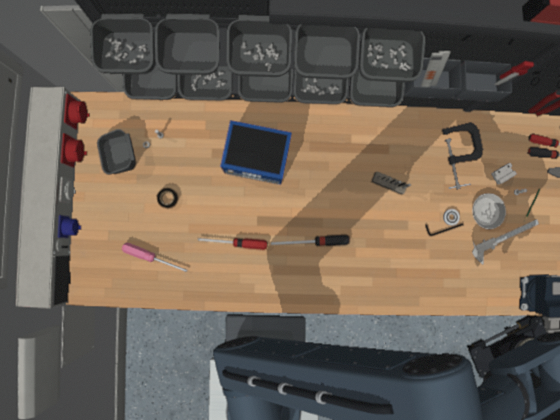

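Run:
```python
import cv2
a=cv2.imread("pics/top0.png"); b=cv2.imread("pics/side0.png")
cv2.imwrite("pics/t1.png",cv2.resize(a[110:260,180:370],None,fx=4,fy=4,interpolation=cv2.INTER_CUBIC))
cv2.imwrite("pics/s1.png",cv2.resize(b[155:295,180:360],None,fx=4,fy=4,interpolation=cv2.INTER_CUBIC))
```

```text
(no output)
```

View pics/t1.png

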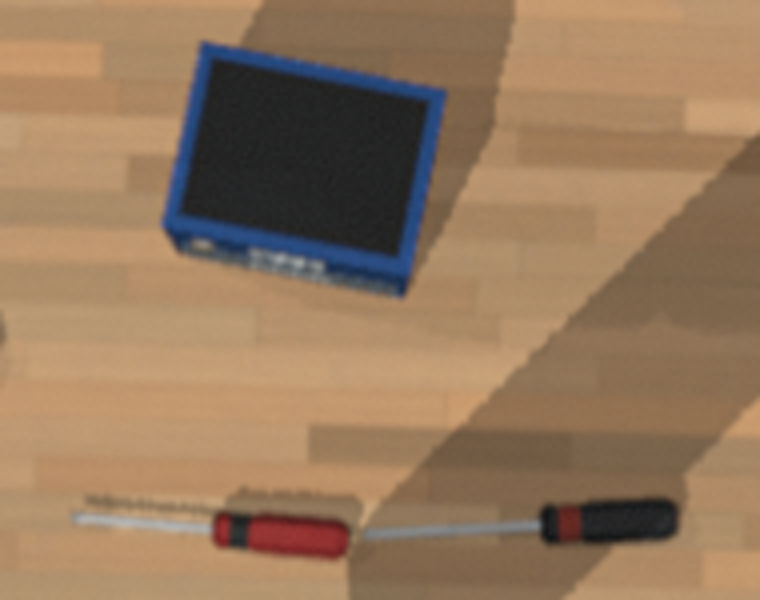

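View pics/s1.png

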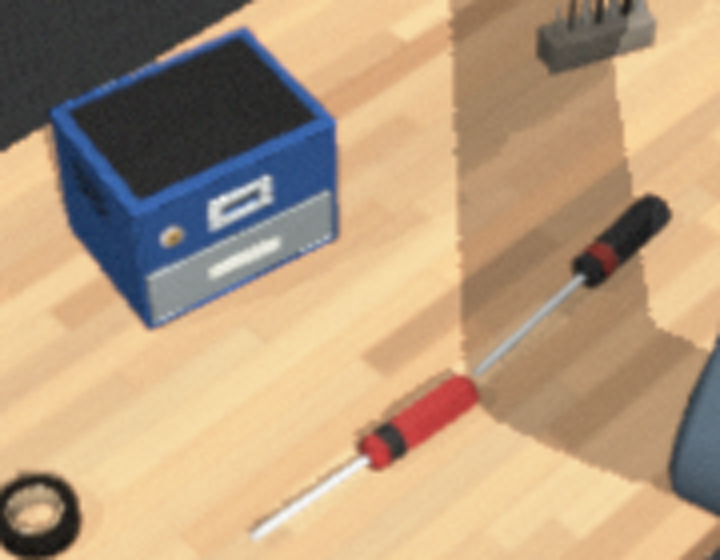

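```bash
cat > h.py <<'E'
import numpy as np, cv2
from scipy.optimize import least_squares
from scipy.spatial.transform import Rotation as Ro
def load(f): return dict(np.load(f))
def proj(c,X):
    X=np.atleast_2d(X)@c["R"].T+c["t"]; s=X[:,:2]/X[:,2:]; s=s*(1+c["k1"]*(s**2).sum(1,keepdims=True))
    return s*[c["K"][0,0],c["K"][1,1]]+c["K"][:2,2]
def unproj(c,uv,z):
    uv=np.array(uv,float)
    def f(p): return proj(c,[p[0],p[1],z])[0]-uv
    return least_squares(f,[0.5,0.]).x
def unz(p,f,o): return (np.array(p,float)+.5)/f-.5+np.array(o)
E
python3 - <<'E'
from h import *
T=load("top0.npz");S=load("side0.npz")
tz=lambda p:unz(p,4,(180,110)); sz=lambda p:unz(p,4,(180,155))
# unit
obsT=[((0.13,.085,.132),(202,42)),((.13,-.085,.132),(446,92)),((0,-.085,.132),(408,268)),((0,.085,.132),(165,226))]
obsS=[((0,.085,.132),(140,212)),((0,.085,0),(152,327)),((0,-.085,.132),(333,122)),((0,-.085,0),(337,238)),((.13,.085,.132),(54,112)),((.13,-.085,.132),(245,31)),((-.0015,0,.096),(241,202))]
def res(p,per=False):
    R=Ro.from_euler('z',p[2]).as_matrix(); r=[]
    for c,o,z in((T,obsT,tz),(S,obsS,sz)):
        X=np.array([k for k,_ in o])@R.T+[p[0],p[1],0]
        r.append(proj(c,X)-np.array([z(q) for _,q in o]))
    return np.concatenate(r) if per else np.concatenate(r).ravel()
s=least_squares(res,[.7,0,0],loss='soft_l1'); print("unit",s.x,np.degrees(s.x[2])); print(res(s.x,True).round(1))
x,y,a=s.x
u=np.array([np.cos(a),np.sin(a)])
print("slot",[x,y]-0.0015*u)
for nm,c,f,tip,end in(("T",T,tz,(72,519),(348,542)),("S",S,sz,(255,535),(475,387))):
    A=unproj(c,f(tip),.0135);B=unproj(c,f(end),.0135); d=(B-A); print(nm,A,B,np.linalg.norm(d),np.degrees(np.arctan2(d[1],d[0])))
# blue tape, black tip
print("blacktip",unproj(T,tz((365,535)),.013))
E
```

```text
unit [ 0.67566282  0.05115017 -0.15884343] -9.101058171280755
[[-0.1 -0.6]
 [ 0.9 -1.4]
 [ 1.5  1.6]
 [-0.4  0.2]
 [-1.3  1. ]
 [-0.2  2.7]
 [ 1.2 -0.6]
 [ 0.7  1.2]
 [-1.7 -0.4]
 [-0.4 -1.8]
 [ 0.3  0.3]]
slot [0.67418171 0.05138744]
T [0.49375119 0.20496441] [0.48343168 0.0057082 ] 0.199523252456387 -92.96470617158653
S [0.49673049 0.20079713] [0.48263773 0.00205326] 0.1992429028515956 -94.05600526637275
blacktip [ 0.48882024 -0.00635967]
```

```bash
cat >> h.py <<'E'
def state():
    from rig import telemetry
    o=telemetry.get_obs(); R=Ro.from_quat(o["tool_rot"]); return o,R
def tgt(xyz,yaw):  # yaw deg of tool x, tool down
    o,R=state()
    Rt=Ro.from_euler('z',yaw,degrees=True)*Ro.from_euler('x',180,degrees=True)
    d=R.inv().apply(np.array(xyz)-o["position"]); rv=(R.inv()*Rt).as_rotvec(degrees=True)
    print("t",round(o["time"],2),"pos",o["position"].round(4),"F",o["ft_force"].round(1),"w",round(o["grip_width"],4),"d mm",(d*1000).round(1),"r",rv.round(2),"q",o["q"].round(2))
E
python3 -c "
from h import *
tgt((.487,.058,.13),86.7)"
```

```text
t 0.1 pos [ 0.262  -0.5667  0.2195] F [ 0.4  0.  -0.1] w 0.087 d mm [ 466.2 -472.6   90.5] r [ -0.09  -0.08 -61.9 ] q [-1.32  0.53  1.43  0.    1.18 -0.18]
```

step_arm(targets=[{"dx": 0.466, "dy": -0.473, "dz": 0.0, "rx": 0, "ry": 0, "rz": -62}, {"dx": 0.466, "dy": -0.473, "dz": 0.0, "rx": 0, "ry": 0, "rz": -62}, {"dx": 0.466, "dy": -0.473, "dz": 0.0, "rx": 0, "ry": 0, "rz": -62}, {"dx": 0.466, "dy": -0.473, "dz": 0.0, "rx": 0, "ry": 0, "rz": -62}, {"dx": 0.466, "dy": -0.473, "dz": 0.0, "rx": 0, "ry": 0, "rz": -62}], gripper=0.8, force=30)

```text
time: 0.72
position: [0.368, -0.2713, 0.2203]
tool_rot: [0.773, 0.635, 0.001, -0.001]
ft_force: [0.6, -0.9, 1.0]
grip_width: 0.0697
```

```bash
python3 -c "
from h import *
tgt((.487,.058,.13),86.7)"
```

```text
t 0.72 pos [ 0.368  -0.2713  0.2203] F [ 0.6 -0.9  1. ] w 0.0697 d mm [345.9  52.9  90.9] r [-0.02 -0.11 -7.88] q [-0.88  0.3   1.84  0.    1.   -0.69]
```

step_arm(targets=[{"dx": 0.0625, "dy": 0.0095, "dz": 0.0, "rx": 0, "ry": 0, "rz": -7.9}, {"dx": 0.125, "dy": 0.019, "dz": 0.02, "rx": 0, "ry": 0, "rz": -7.9}, {"dx": 0.187, "dy": 0.029, "dz": 0.04, "rx": 0, "ry": 0, "rz": -7.9}, {"dx": 0.25, "dy": 0.038, "dz": 0.06, "rx": 0, "ry": 0, "rz": -7.9}, {"dx": 0.31, "dy": 0.047, "dz": 0.08, "rx": 0, "ry": 0, "rz": -7.9}])

```text
time: 1.35
position: [0.4698, 0.012, 0.145]
tool_rot: [0.727, 0.687, 0.001, -0.001]
ft_force: [0.7, -0.1, 1.0]
grip_width: 0.0699
```

```bash
python3 -c "
from h import *
tgt((.487,.058,.09),86.7)"
```

```text
t 1.35 pos [0.4698 0.012  0.145 ] F [ 0.7 -0.1  1. ] w 0.0699 d mm [46.8 14.5 55.1] r [ 0.01 -0.1   0.02] q [-0.21  0.44  1.89  0.    0.81 -0.16]
```

step_arm(targets=[{"dx": 0.03, "dy": 0.01, "dz": 0.02, "rx": 0, "ry": 0, "rz": 0}, {"dx": 0.0468, "dy": 0.0145, "dz": 0.045, "rx": 0, "ry": 0, "rz": 0}, {"dx": 0.0468, "dy": 0.0145, "dz": 0.055, "rx": 0, "ry": 0, "rz": 0}, {"dx": 0.0468, "dy": 0.0145, "dz": 0.055, "rx": 0, "ry": 0, "rz": 0}, {"dx": 0.0468, "dy": 0.0145, "dz": 0.055, "rx": 0, "ry": 0, "rz": 0}])

```text
time: 1.98
position: [0.4873, 0.0571, 0.0907]
tool_rot: [0.728, 0.686, 0.001, -0.0]
ft_force: [0.4, -0.2, -0.2]
grip_width: 0.0695
```

```bash
python3 -c "
from h import *
from rig import viewer
tgt((.487,.058,.021),86.7)
for n,(u,v) in (('side',(220,155)),('top',(190,160))):
    c=viewer.camera(n); np.savez(n+'1.npz',**c); cv2.imwrite(f'pics/{n}2.png',cv2.resize(c['img'][v:v+140,u:u+180],None,fx=4,fy=4,interpolation=cv2.INTER_CUBIC))
"
```

```text
t 1.98 pos [0.4873 0.0571 0.0907] F [ 0.4 -0.2 -0.2] w 0.0695 d mm [ 0.8 -0.4 69.7] r [ 0.07 -0.1  -0.06] q [-0.11  0.56  1.88  0.    0.7  -0.06]
```

View pics/side2.png

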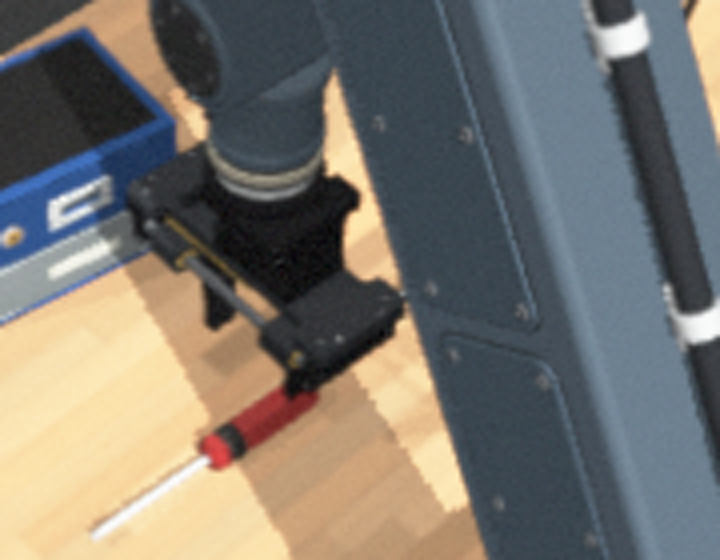

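View pics/top2.png

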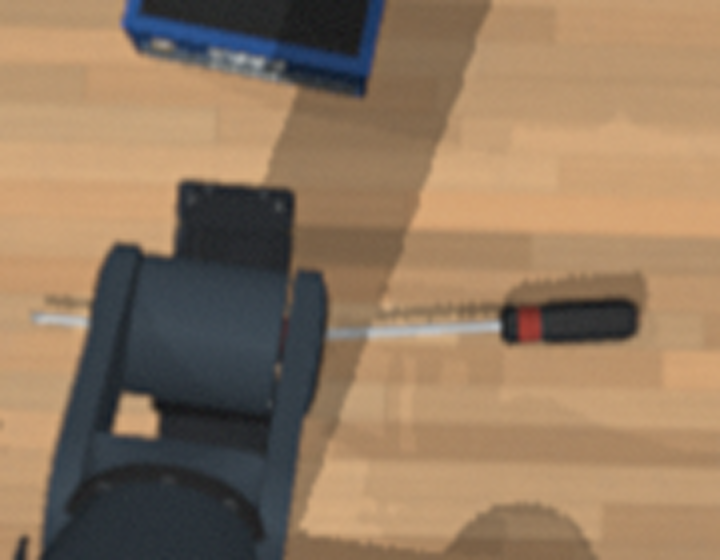

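step_arm(targets=[{"dx": 0.001, "dy": 0, "dz": 0.025, "rx": 0, "ry": 0, "rz": 0}, {"dx": 0.001, "dy": 0, "dz": 0.05, "rx": 0, "ry": 0, "rz": 0}, {"dx": 0.001, "dy": 0, "dz": 0.064, "rx": 0, "ry": 0, "rz": 0}, {"dx": 0.001, "dy": 0, "dz": 0.069, "rx": 0, "ry": 0, "rz": 0}, {"dx": 0.001, "dy": 0, "dz": 0.069, "rx": 0, "ry": 0, "rz": 0}])

```text
time: 2.7
position: [0.4879, 0.0581, 0.0221]
tool_rot: [0.728, 0.686, 0.001, 0.0]
ft_force: [0.5, -0.5, 0.0]
grip_width: 0.0694
```

step_arm(targets=[{"dx": 0, "dy": 0, "dz": 0, "rx": 0, "ry": 0, "rz": 0}, {"dx": 0, "dy": 0, "dz": 0, "rx": 0, "ry": 0, "rz": 0}, {"dx": 0, "dy": 0, "dz": 0, "rx": 0, "ry": 0, "rz": 0}, {"dx": 0, "dy": 0, "dz": 0, "rx": 0, "ry": 0, "rz": 0}, {"dx": 0, "dy": 0, "dz": 0, "rx": 0, "ry": 0, "rz": 0}], gripper=0, force=30)

```text
time: 3.32
position: [0.4879, 0.0581, 0.0222]
tool_rot: [0.728, 0.686, 0.001, 0.0]
ft_force: [0.2, -0.0, -1.1]
grip_width: 0.0276
```

```bash
python3 -c "
from h import *
tgt((.487,.058,.14),86.7)"
```

```text
t 3.33 pos [0.4879 0.0581 0.0222] F [ 0.2 -0.  -1.1] w 0.0276 d mm [   0.    -0.6 -117.8] r [ 0.12 -0.1  -0.08] q [-0.11  0.7   1.91  0.    0.53 -0.05]
```

step_arm(targets=[{"dx": 0, "dy": 0, "dz": -0.02, "rx": 0, "ry": 0, "rz": 0}, {"dx": 0, "dy": 0, "dz": -0.05, "rx": 0, "ry": 0, "rz": 0}, {"dx": 0, "dy": 0, "dz": -0.085, "rx": 0, "ry": 0, "rz": 0}, {"dx": 0, "dy": 0, "dz": -0.11, "rx": 0, "ry": 0, "rz": 0}, {"dx": 0, "dy": 0, "dz": -0.118, "rx": 0, "ry": 0, "rz": 0}])

```text
time: 3.95
position: [0.4884, 0.0579, 0.1415]
tool_rot: [0.728, 0.686, 0.002, 0.001]
ft_force: [0.3, -1.2, -0.3]
grip_width: 0.0005
```

```bash
python3 -c "
from h import *
tgt((.4817,.0822,.1047),-9.1)"
```

```text
t 3.95 pos [0.4884 0.0579 0.1415] F [ 0.3 -1.2 -0.3] w 0.0005 d mm [23.8 -8.3 36.8] r [ 0.15 -0.31 95.73] q [-0.11  0.47  1.84  0.    0.82 -0.05]
```

```bash
cat > look.py <<'E'
from h import *
from rig import viewer
import sys
tag=sys.argv[1]
for a in sys.argv[2:]:
    n,u,v,w,h,f=a.split(','); u,v,w,h,f=map(int,(u,v,w,h,f))
    c=viewer.camera(n); np.savez(f'{n}_{tag}.npz',**c); cv2.imwrite(f'pics/{n}_{tag}.png',cv2.resize(c['img'][v:v+h,u:u+w],None,fx=f,fy=f,interpolation=cv2.INTER_CUBIC))
E
python3 look.py a side,180,155,180,140,4 top,180,160,190,140,4
```

```text
(no output)
```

View pics/side_a.png

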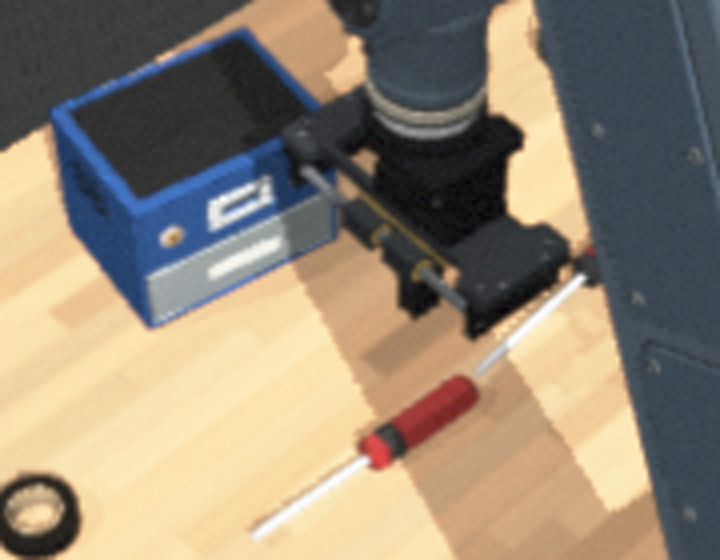

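View pics/top_a.png

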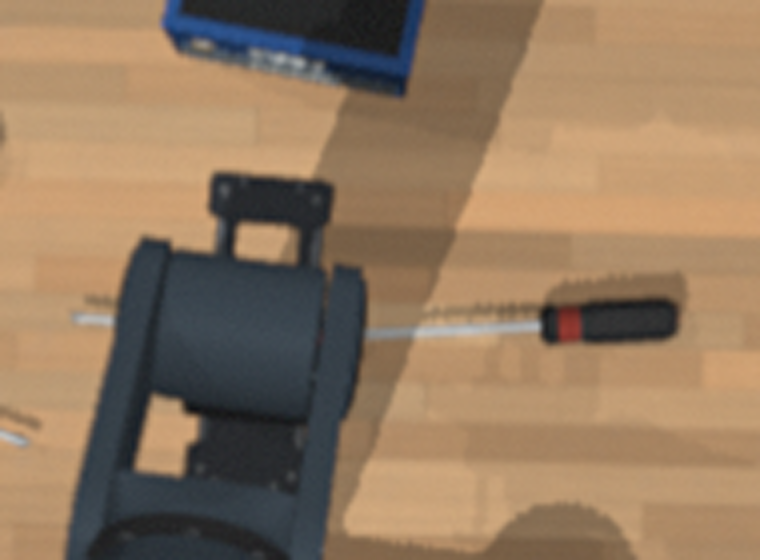

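step_arm(targets=[{"dx": 0, "dy": -0.001, "dz": 0.03, "rx": 0, "ry": 0, "rz": 0}, {"dx": 0, "dy": -0.001, "dz": 0.06, "rx": 0, "ry": 0, "rz": 0}, {"dx": 0, "dy": -0.001, "dz": 0.075, "rx": 0, "ry": 0, "rz": 0}, {"dx": 0, "dy": -0.001, "dz": 0.085, "rx": 0, "ry": 0, "rz": 0}, {"dx": 0, "dy": -0.001, "dz": 0.085, "rx": 0, "ry": 0, "rz": 0}], gripper=0.7, force=30)

```text
time: 4.68
position: [0.4869, 0.0581, 0.055]
tool_rot: [0.728, 0.686, 0.001, 0.0]
ft_force: [-0.0, -0.3, -0.6]
grip_width: 0.0427
```

```bash
python3 -c "
from h import *
tgt((.4865,.058,.0205),86.7)"
```

```text
t 4.67 pos [0.4869 0.0581 0.055 ] F [-0.  -0.3 -0.6] w 0.0427 d mm [-0.2 -0.5 34.5] r [ 0.12 -0.1  -0.07] q [-0.11  0.63  1.9   0.    0.61 -0.05]
```

step_arm(targets=[{"dx": 0, "dy": -0.0005, "dz": 0, "rx": 0, "ry": 0, "rz": 0}, {"dx": 0, "dy": -0.0005, "dz": 0.012, "rx": 0, "ry": 0, "rz": 0}, {"dx": 0, "dy": -0.0005, "dz": 0.025, "rx": 0, "ry": 0, "rz": 0}, {"dx": 0, "dy": -0.0005, "dz": 0.0345, "rx": 0, "ry": 0, "rz": 0}, {"dx": 0, "dy": -0.0005, "dz": 0.0345, "rx": 0, "ry": 0, "rz": 0}])

```text
time: 5.3
position: [0.4857, 0.0582, 0.0194]
tool_rot: [0.728, 0.686, 0.001, -0.001]
ft_force: [-0.0, -0.2, 0.0]
grip_width: 0.0612
```

step_arm(targets=[{"dx": 0, "dy": 0, "dz": 0.0003, "rx": 0, "ry": 0, "rz": 0}, {"dx": 0, "dy": 0, "dz": 0.0003, "rx": 0, "ry": 0, "rz": 0}, {"dx": 0, "dy": 0, "dz": 0.0003, "rx": 0, "ry": 0, "rz": 0}, {"dx": 0, "dy": 0, "dz": 0.0003, "rx": 0, "ry": 0, "rz": 0}, {"dx": 0, "dy": 0, "dz": 0.0003, "rx": 0, "ry": 0, "rz": 0}], gripper=0.28, force=30)

```text
time: 5.92
position: [0.4865, 0.0582, 0.0194]
tool_rot: [0.728, 0.686, 0.001, 0.0]
ft_force: [1.4, 0.7, 1.4]
grip_width: 0.026
```

```bash
python3 -c "
from h import *
tgt((.4865,.058,.0205),86.7)"; python3 look.py b side,180,155,180,140,4
```

```text
t 5.92 pos [0.4865 0.0582 0.0194] F [1.4 0.7 1.4] w 0.026 d mm [-0.2  0.1 -1.1] r [ 0.1  -0.1  -0.08] q [-0.11  0.7   1.92  0.    0.52 -0.05]
```

View pics/side_b.png

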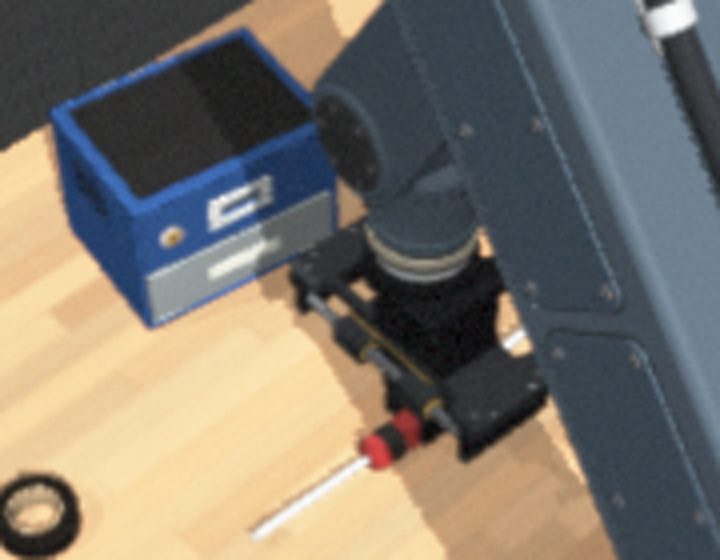

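step_arm(targets=[{"dx": 0, "dy": 0, "dz": 0, "rx": 0, "ry": 0, "rz": 0}, {"dx": 0, "dy": 0, "dz": 0, "rx": 0, "ry": 0, "rz": 0}, {"dx": 0, "dy": 0, "dz": 0, "rx": 0, "ry": 0, "rz": 0}, {"dx": 0, "dy": 0, "dz": 0, "rx": 0, "ry": 0, "rz": 0}, {"dx": 0, "dy": 0, "dz": 0, "rx": 0, "ry": 0, "rz": 0}], gripper=0.1, force=40)

```text
time: 6.6
position: [0.4866, 0.0582, 0.0194]
tool_rot: [0.728, 0.686, 0.001, 0.0]
ft_force: [0.5, -0.0, 1.1]
grip_width: 0.019
```

```bash
python3 -c "
from h import *
tgt((.4865,.058,.0205),86.7)"
```

```text
t 6.6 pos [0.4866 0.0582 0.0194] F [ 0.5 -0.   1.1] w 0.019 d mm [-0.2 -0.1 -1.1] r [ 0.11 -0.1  -0.08] q [-0.11  0.7   1.92  0.    0.52 -0.05]
```

```bash
python3 look.py c side,230,205,90,80,8 top,200,190,100,75,8
```

```text
(no output)
```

View pics/side_c.png

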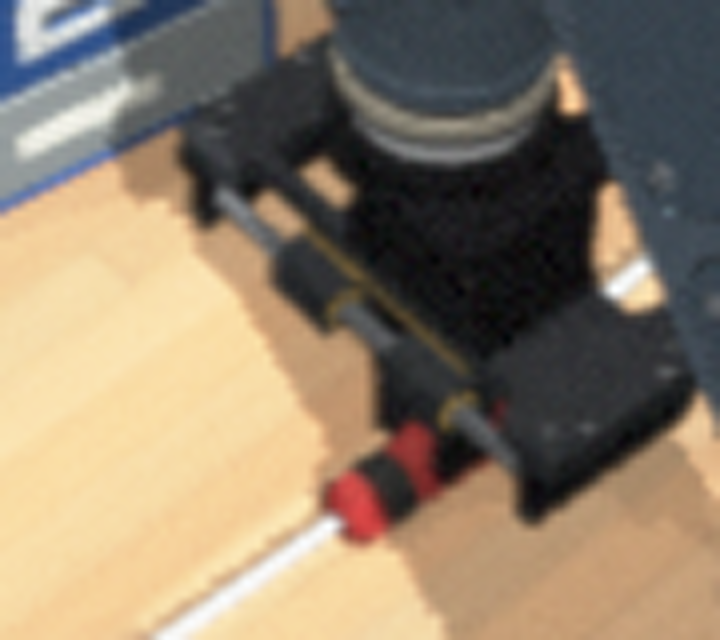

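View pics/top_c.png

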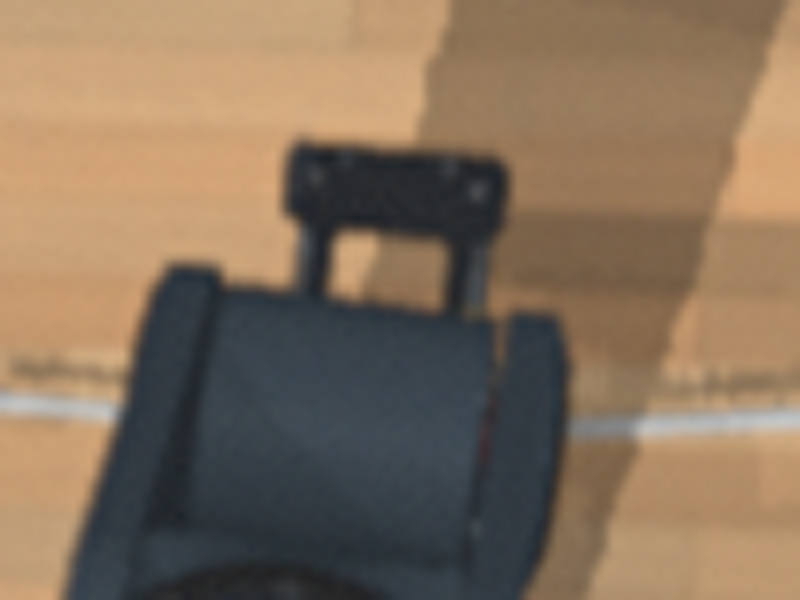

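step_arm(targets=[{"dx": 0, "dy": 0, "dz": 0, "rx": 0, "ry": 0, "rz": 0}, {"dx": 0, "dy": 0, "dz": 0, "rx": 0, "ry": 0, "rz": 0}, {"dx": 0, "dy": 0, "dz": 0, "rx": 0, "ry": 0, "rz": 0}, {"dx": 0, "dy": 0, "dz": -0.002, "rx": 0, "ry": 0, "rz": 0}, {"dx": 0, "dy": 0, "dz": -0.004, "rx": 0, "ry": 0, "rz": 0}])

```text
time: 7.32
position: [0.4859, 0.0583, 0.0232]
tool_rot: [0.728, 0.686, 0.001, -0.0]
ft_force: [1.0, -0.1, -1.4]
grip_width: 0.0193
```

```bash
python3 look.py d side,230,205,90,80,8;python3 -c "
from h import *
tgt((.4865,.058,.0205),86.7)"
```

```text
t 7.38 pos [0.4862 0.0582 0.0235] F [-0.5  0.3 -0.7] w 0.0191 d mm [-0.2  0.3  3. ] r [ 0.07 -0.1  -0.08] q [-0.11  0.69  1.92  0.    0.53 -0.05]
```

View pics/side_d.png

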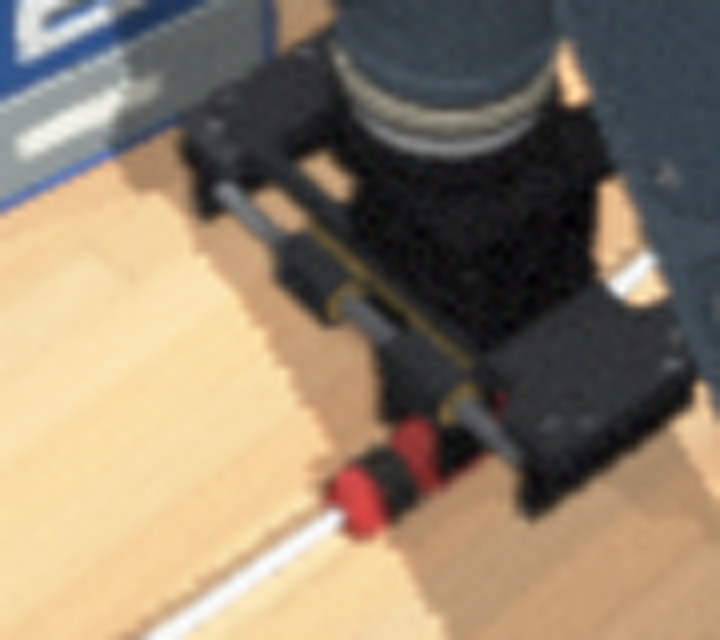

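step_arm(targets=[{"dx": 0, "dy": 0, "dz": -0.01, "rx": 0, "ry": 0, "rz": 0}, {"dx": 0, "dy": 0, "dz": -0.025, "rx": 0, "ry": 0, "rz": 0}, {"dx": 0, "dy": 0, "dz": -0.05, "rx": 0, "ry": 0, "rz": 0}, {"dx": 0, "dy": 0, "dz": -0.07, "rx": 0, "ry": 0, "rz": 0}, {"dx": 0, "dy": 0, "dz": -0.08, "rx": 0, "ry": 0, "rz": 0}])

```text
time: 8.0
position: [0.4868, 0.0581, 0.1054]
tool_rot: [0.728, 0.686, 0.002, 0.001]
ft_force: [1.5, -1.1, -0.7]
grip_width: 0.0192
```

```bash
python3 look.py e side,180,155,180,140,4;python3 -c "
from h import *
tgt((.4817,.0822,.102),-9.1)"
```

```text
t 8.05 pos [0.4871 0.0581 0.1059] F [-0.  -0.4 -0.5] w 0.019 d mm [23.8 -6.9  3.9] r [ 0.14 -0.31 95.73] q [-0.11  0.53  1.87  0.    0.73 -0.05]
```

View pics/side_e.png

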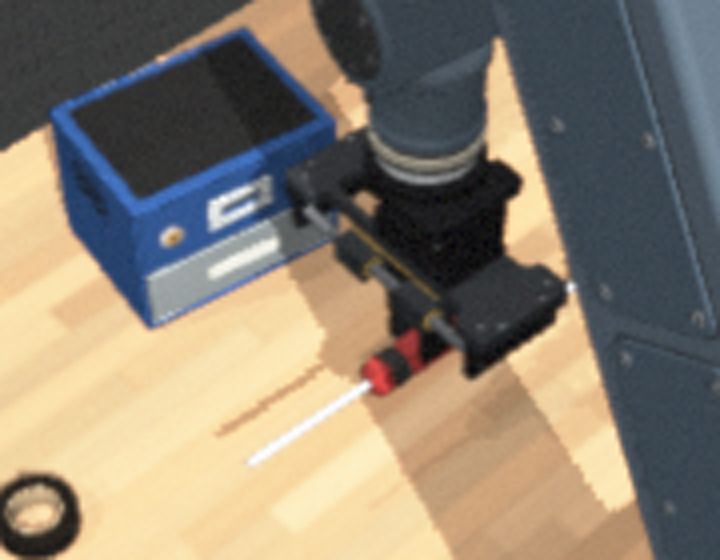

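step_arm(targets=[{"dx": -0.01, "dy": -0.005, "dz": -0.01, "rx": 0, "ry": 0, "rz": 10.5}, {"dx": -0.01, "dy": -0.005, "dz": -0.01, "rx": 0, "ry": 0, "rz": 21}, {"dx": -0.01, "dy": -0.005, "dz": -0.01, "rx": 0, "ry": 0, "rz": 31.5}, {"dx": -0.01, "dy": -0.005, "dz": -0.01, "rx": 0, "ry": 0, "rz": 42}, {"dx": -0.01, "dy": -0.005, "dz": -0.01, "rx": 0, "ry": 0, "rz": 52.5}])

```text
time: 8.68
position: [0.481, 0.0484, 0.1156]
tool_rot: [0.957, 0.291, 0.002, -0.0]
ft_force: [0.1, 0.5, -0.3]
grip_width: 0.0193
```

```bash
python3 -c "
from h import *
tgt((.4817,.0822,.102),-9.1)"
```

```text
t 8.68 pos [0.481  0.0484 0.1156] F [ 0.1  0.5 -0.3] w 0.0193 d mm [ 19.3 -27.8  13.7] r [-3.000e-02 -2.500e-01  4.288e+01] q [-0.13  0.51  1.88  0.    0.74  0.85]
```

step_arm(targets=[{"dx": 0.0, "dy": -0.01, "dz": 0.005, "rx": 0, "ry": 0, "rz": 10.5}, {"dx": 0.005, "dy": -0.02, "dz": 0.008, "rx": 0, "ry": 0, "rz": 21}, {"dx": 0.015, "dy": -0.0278, "dz": 0.011, "rx": 0, "ry": 0, "rz": 31.5}, {"dx": 0.0193, "dy": -0.0278, "dz": 0.0137, "rx": 0, "ry": -0.2, "rz": 42.0}, {"dx": 0.0193, "dy": -0.0278, "dz": 0.0137, "rx": 0, "ry": -0.25, "rz": 42.9}])

```text
time: 9.3
position: [0.4815, 0.0824, 0.1016]
tool_rot: [0.997, -0.079, -0.0, -0.0]
ft_force: [0.4, 0.6, -1.5]
grip_width: 0.0195
```

```bash
python3 -c "
from h import *
tgt((.4817,.0822,.102),-9.1)";  python3 look.py f side,200,165,100,75,8 top,220,140,90,70,8
```

```text
t 9.3 pos [0.4815 0.0824 0.1016] F [ 0.4  0.6 -1.5] w 0.0195 d mm [ 0.2  0.2 -0.4] r [-0.02  0.06  0.08] q [-0.06  0.54  1.88  0.    0.72  1.67]
```

View pics/side_f.png

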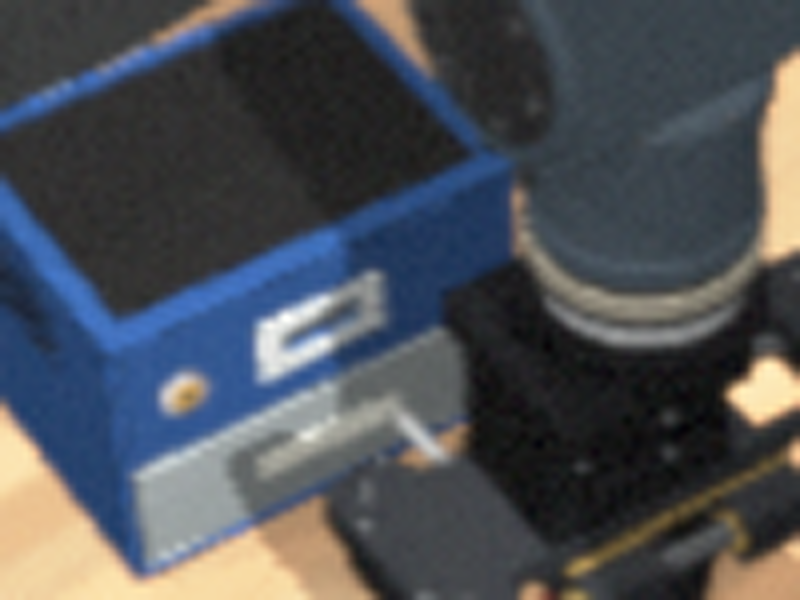

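View pics/top_f.png

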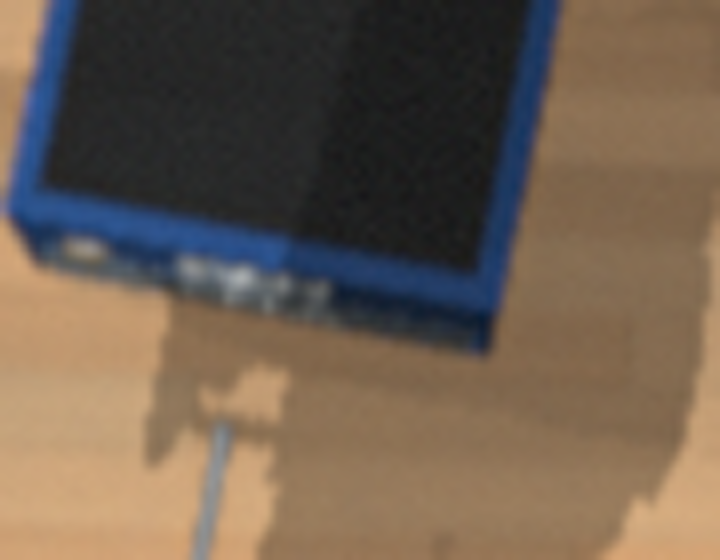

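```bash
cat > fit.py <<'E'
from h import *
T=load("top_f.npz");S=load("side_f.npz")
tz=lambda p:unz(p,8,(220,140)); sz=lambda p:unz(p,8,(200,165))
obsT=[((0,-.085,.132),(492,312)),((0,.085,.132),(12,212)),((0,.085,0),(38,264)),((0,-.085,0),(488,352)),((-.0015,0,.096),(255,279))]
obsS=[((0,.085,.132),(112,330)),((0,.085,0),(143,574)),((0,-.085,.132),(510,158)),((-.0015,0,.096),(323,327)),((0,.058,.096),(185,395))]
def res(p,per=False):
    R=Ro.from_euler('z',p[2]).as_matrix(); r=[]
    for c,o,z in((T,obsT,tz),(S,obsS,sz)):
        X=np.array([k for k,_ in o])@R.T+[p[0],p[1],0]
        r.append(proj(c,X)-np.array([z(q) for _,q in o]))
    return np.concatenate(r) if per else np.concatenate(r).ravel()
s=least_squares(res,[.7,0,0],loss='soft_l1'); print("unit",s.x,np.degrees(s.x[2])); print(res(s.x,True).round(1))
x,y,a=s.x;u=np.array([np.cos(a),np.sin(a)]);v=np.array([-u[1],u[0]])
print("slot",[x,y]-.0015*u)
def tri(pt,ps):
    f=lambda X:np.concatenate([proj(T,X)[0]-tz(pt),proj(S,X)[0]-sz(ps)])
    r=least_squares(f,[.6,.05,.1]); return r.x,r.fun
tip,rr=tri((222,426),(388,400)); print("tip",tip,rr)
sl,rr=tri((255,279),(323,327)); print("slot tri",sl,rr)
for nm,q in(("fit",np.r_[np.array([x,y])-.0015*u,.096]),("tri",sl)):
    d=q-tip; print(nm,"ahead",d[:2]@u,"left",d[:2]@v,"up",d[2])
tc=np.array([.4815,.0824]); uu=np.array([np.cos(np.radians(-9.1)),np.sin(np.radians(-9.1))])
e=np.r_[tc+.145*uu,.0957]; print("tip by FK",e, "px err",proj(S,e)-sz((388,400)),proj(T,e)-tz((222,426)))
E
python3 fit.py
```

```text
unit [ 0.67667694  0.05167712 -0.16785319] -9.61727919799608
[[ 1.8 -0.4]
 [-0.7 -0.4]
 [ 0.3  0.4]
 [ 0.8  0.7]
 [ 0.4 -0.1]
 [-0.8  2.5]
 [-0.5  2.5]
 [ 0.6  0.3]
 [-0.1 -0.1]
 [-0.5 -0.8]]
slot [0.67519802 0.05192772]
tip [0.62415715 0.06315516 0.10442502] [-0.33074948 -0.3703628   0.51346469  0.05425402]
slot tri [0.67454014 0.05270911 0.09651371] [ 0.11141107  0.12302521 -0.17452624 -0.01982519]
fit ahead 0.052199254925038935 left -0.0025424455273931946 up -0.00842502289511303
tri ahead 0.051420070916585674 left -0.0018819470898612137 up -0.007911316935005047
tip by FK [0.624675   0.05946708 0.0957    ] px err [[1.4725947  1.38987505]] [[ 1.15776554 -0.17460353]]
```

Run:
```python
from h import *
T=load("top_f.npz");S=load("side_f.npz")
a=cv2.resize(S["img"][200:232,236:268],None,fx=20,fy=20,interpolation=cv2.INTER_NEAREST)
b=cv2.resize(T["img"][186:218,232:264],None,fx=20,fy=20,interpolation=cv2.INTER_NEAREST)
cv2.imwrite("pics/z1.png",np.hstack([a[:600,:400],b[:600,:400]]))
```

```text
(no output)
```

View pics/z1.png

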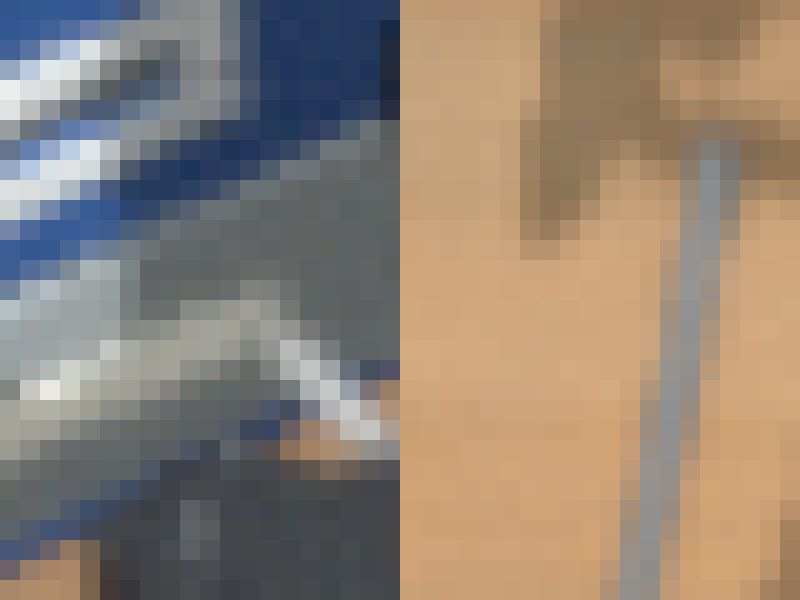

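Run:
```python
from h import *
T=load("top_f.npz");S=load("side_f.npz")
pT=np.array([247.3,192.7]);pS=np.array([249.9,216.8])
qT=np.array([232+11.9,186+29.5]); qS=np.array([236+18,200+21.3])
f=lambda X:np.concatenate([proj(T,X)[0]-pT,proj(S,X)[0]-pS])
r=least_squares(f,[.6,.05,.1]);print(r.x,r.fun)
# line fit: tip p, yaw, pitch; distances of q from projected line
def g(P):
    p=P[:3];d=np.array([np.cos(P[3])*np.cos(P[4]),np.sin(P[3])*np.cos(P[4]),np.sin(P[4])])
    o=list(f(p))
    for c,q in((T,qT),(S,qS)):
        A=proj(c,p)[0];B=proj(c,p-.07*d)[0];n=np.array([-(B-A)[1],(B-A)[0]])/np.linalg.norm(B-A);o.append((q-A)@n)
    return o
r=least_squares(g,[.62,.06,.1,-.16,0]);print(r.x,np.degrees(r.x[3:]),np.round(r.fun,2))
# constrain pass through TCP axis (unknown pitch): yaw if driver held at TCP lateral
```

```text
[0.62332372 0.0615906  0.09507035] [ 0.38461659  0.43132346 -0.59675315 -0.06257378]
[ 0.62332372  0.0615906   0.09507035 -0.12948698 -0.06784327] [-7.41905766 -3.8871333 ] [ 0.38  0.43 -0.6  -0.06  0.    0.  ]
```

```bash
cat >> h.py <<'E'
SL=np.array([.6748,.0523]); UY=-9.4
def tip_target(depth,left,z=.102,yaw=-9.9,off=(.144,.0015)):
    d=lambda a:np.array([np.cos(np.radians(a)),np.sin(np.radians(a))])
    u,v=d(UY),d(UY+90); p=SL+depth*u+left*v-off[0]*d(yaw)-off[1]*d(yaw+90)
    tgt((*p,z),yaw)
E
python3 -c "
from h import *
tip_target(-.008,0)"
```

```text
t 9.4 pos [0.4813 0.0822 0.1018] F [ 0.6 -0.1 -0.4] w 0.0191 d mm [43.8 -1.6 -0.3] r [-0.02  0.06  0.92] q [-0.06  0.54  1.88  0.    0.72  1.67]
```

step_arm(targets=[{"dx": 0.015, "dy": -0.0016, "dz": 0, "rx": 0, "ry": 0, "rz": 0.9}, {"dx": 0.03, "dy": -0.0016, "dz": 0, "rx": 0, "ry": 0, "rz": 0.9}, {"dx": 0.0438, "dy": -0.0016, "dz": 0, "rx": 0, "ry": 0, "rz": 0.9}, {"dx": 0.0438, "dy": -0.0016, "dz": 0, "rx": 0, "ry": 0, "rz": 0.9}, {"dx": 0.0438, "dy": -0.0016, "dz": 0, "rx": 0, "ry": 0, "rz": 0.9}])

```text
time: 10.02
position: [0.5241, 0.0769, 0.1015]
tool_rot: [0.996, -0.086, -0.001, -0.0]
ft_force: [0.1, 1.0, -1.3]
grip_width: 0.0192
```

```bash
python3 look.py g side,215,185,50,40,15 top,230,160,50,40,15; python3 -c "
from h import *
tip_target(.005,0)"
```

```text
t 10.12 pos [0.5239 0.0771 0.1016] F [ 0.3  0.4 -1.4] w 0.0191 d mm [13.9 -0.1 -0.5] r [-0.01  0.13  0.03] q [-0.07  0.58  1.78  0.    0.79  1.68]
```

View pics/side_g.png

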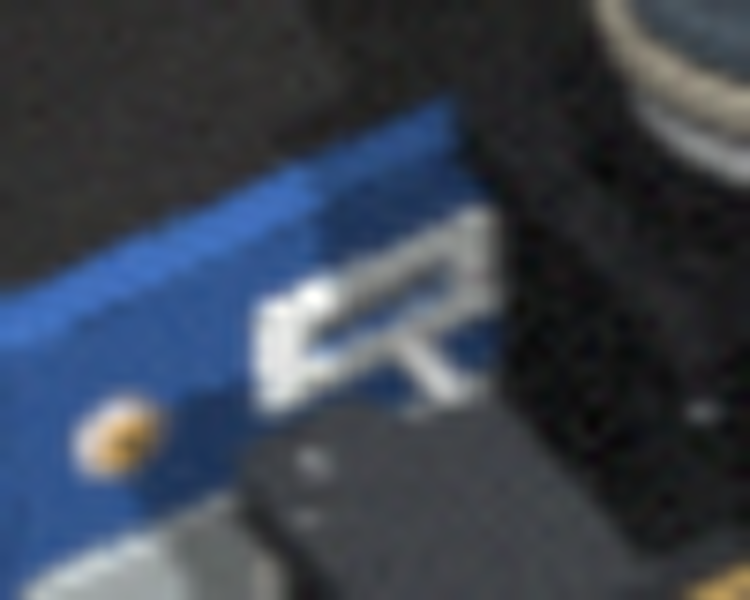

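View pics/top_g.png

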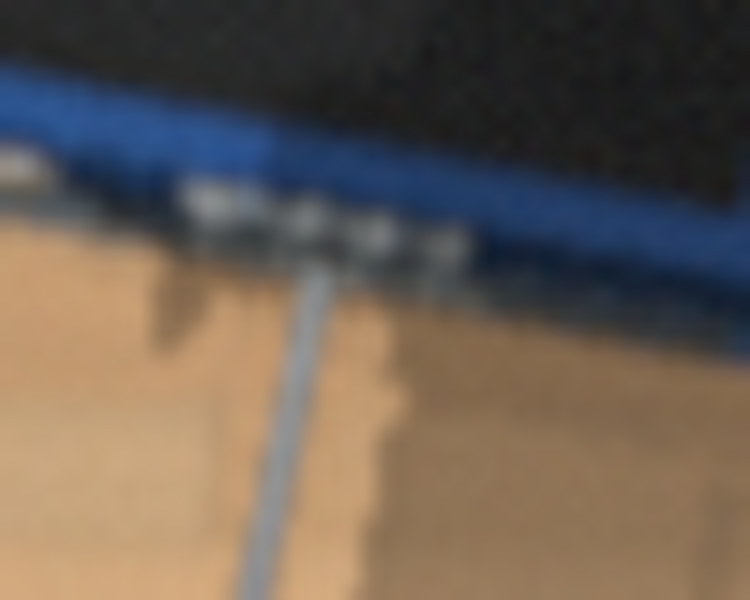

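Run:
```python
from h import *
T=load("top_g.npz");S=load("side_g.npz")
d=lambda a:np.array([np.cos(np.radians(a)),np.sin(np.radians(a))])
for nm,c,o in(("S",S,(215,185)),("T",T,(230,160))):
    for dep,z in((0,.096),(-.009,.096),(-.009,.100),(-.05,.096)):
        X=np.r_[SL+dep*d(UY),z]; print(nm,dep,z,((proj(c,X)[0]-o+.5)*15-.5).round(0))
```

```text
S 0 0.096 [379. 313.]
S -0.009 0.096 [404. 341.]
S -0.009 0.1 [403. 327.]
S -0.05 0.096 [518. 471.]
T 0 0.096 [333. 224.]
T -0.009 0.096 [323. 272.]
T -0.009 0.1 [322. 269.]
T -0.05 0.096 [279. 492.]
```

step_arm(targets=[{"dx": 0.003, "dy": 0, "dz": 0.0008, "rx": 0, "ry": 0, "rz": 0}, {"dx": 0.006, "dy": 0, "dz": 0.0008, "rx": 0, "ry": 0, "rz": 0}, {"dx": 0.009, "dy": 0, "dz": 0.0008, "rx": 0, "ry": 0, "rz": 0}, {"dx": 0.0105, "dy": 0, "dz": 0.0008, "rx": 0, "ry": 0, "rz": 0}, {"dx": 0.0105, "dy": 0, "dz": 0.0008, "rx": 0, "ry": 0, "rz": 0}])

```text
time: 10.75
position: [0.5344, 0.0752, 0.1007]
tool_rot: [0.996, -0.086, -0.001, -0.0]
ft_force: [-0.3, 0.0, -0.0]
grip_width: 0.0192
```

step_arm(targets=[{"dx": 0.0005, "dy": 0, "dz": 0, "rx": 0, "ry": 0, "rz": 0}, {"dx": 0.001, "dy": 0, "dz": 0, "rx": 0, "ry": 0, "rz": 0}, {"dx": 0.0015, "dy": 0, "dz": 0, "rx": 0, "ry": 0, "rz": 0}, {"dx": 0.002, "dy": 0, "dz": 0, "rx": 0, "ry": 0, "rz": 0}, {"dx": 0.002, "dy": 0, "dz": 0, "rx": 0, "ry": 0, "rz": 0}])

```text
time: 11.38
position: [0.5364, 0.0749, 0.1007]
tool_rot: [0.996, -0.086, -0.001, -0.0]
ft_force: [-0.9, -0.2, -0.4]
grip_width: 0.0192
```

```bash
python3 -c "
from h import *
tip_target(.018,0)"
```

```text
t 11.38 pos [0.5364 0.0749 0.1007] F [-0.9 -0.2 -0.4] w 0.0192 d mm [14.2 -0.2 -1.3] r [-0.01  0.13  0.03] q [-0.07  0.59  1.75  0.    0.81  1.67]
```

step_arm(targets=[{"dx": 0.0006, "dy": 0, "dz": 0, "rx": 0, "ry": 0, "rz": 0}, {"dx": 0.0012, "dy": 0, "dz": 0, "rx": 0, "ry": 0, "rz": 0}, {"dx": 0.0018, "dy": 0, "dz": 0, "rx": 0, "ry": 0, "rz": 0}, {"dx": 0.0025, "dy": 0, "dz": 0, "rx": 0, "ry": 0, "rz": 0}, {"dx": 0.0025, "dy": 0, "dz": 0, "rx": 0, "ry": 0, "rz": 0}])

```text
time: 12.0
position: [0.539, 0.0744, 0.1007]
tool_rot: [0.996, -0.086, -0.001, -0.0]
ft_force: [-0.9, -0.5, -1.1]
grip_width: 0.0191
```

```bash
python3 look.py h side,215,185,50,40,15 top,230,160,50,40,15; python3 -c "
from h import *
tip_target(.018,0)"
```

```text
t 12.1 pos [0.5388 0.0744 0.1007] F [ 0.2 -0.3 -0.8] w 0.0193 d mm [11.7 -0.2 -1.3] r [-0.01  0.13  0.02] q [-0.07  0.59  1.74  0.    0.81  1.67]
```

View pics/side_h.png

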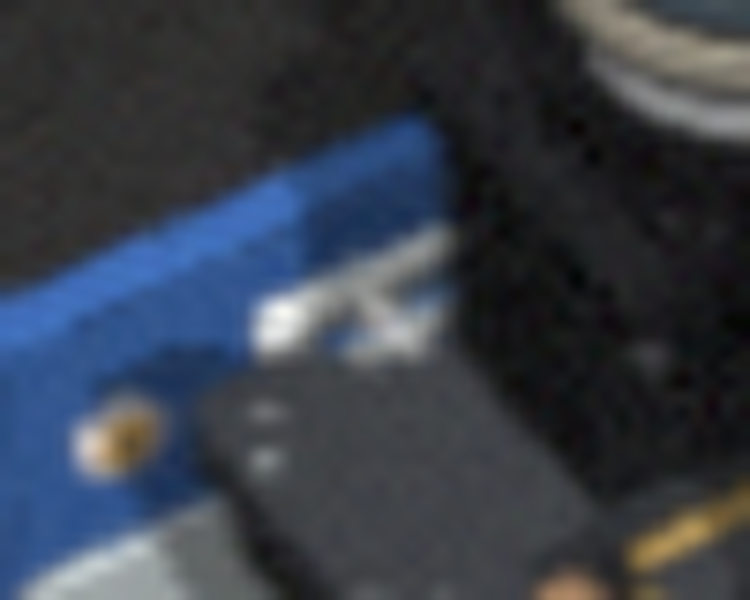

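View pics/top_h.png

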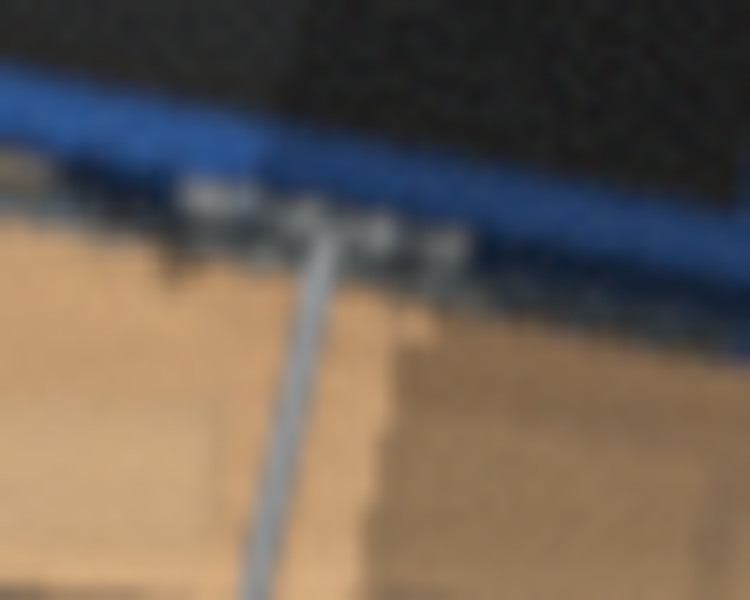

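step_arm(targets=[{"dx": 0.002, "dy": 0, "dz": 0, "rx": 0, "ry": 0, "rz": 0}, {"dx": 0.004, "dy": 0, "dz": 0, "rx": 0, "ry": 0, "rz": 0}, {"dx": 0.006, "dy": 0, "dz": 0, "rx": 0, "ry": 0, "rz": 0}, {"dx": 0.008, "dy": 0, "dz": 0, "rx": 0, "ry": 0, "rz": 0}, {"dx": 0.01, "dy": 0, "dz": 0, "rx": 0, "ry": 0, "rz": 0}])

```text
time: 12.72
position: [0.5489, 0.0727, 0.1007]
tool_rot: [0.996, -0.086, -0.001, -0.0]
ft_force: [0.7, 0.8, -1.4]
grip_width: 0.0194
```

step_arm(targets=[{"dx": 0.0005, "dy": 0, "dz": 0, "rx": 0, "ry": 0, "rz": 0}, {"dx": 0.001, "dy": 0, "dz": 0, "rx": 0, "ry": 0, "rz": 0}, {"dx": 0.0015, "dy": 0, "dz": 0, "rx": 0, "ry": 0, "rz": 0}, {"dx": 0.0015, "dy": 0, "dz": 0, "rx": 0, "ry": 0, "rz": 0}, {"dx": 0.0015, "dy": 0, "dz": 0, "rx": 0, "ry": 0, "rz": 0}])

```text
time: 13.35
position: [0.5503, 0.0724, 0.1007]
tool_rot: [0.996, -0.086, -0.001, -0.0]
ft_force: [-0.4, -0.4, -1.4]
grip_width: 0.0192
```

step_arm(targets=[{"dx": 0.0005, "dy": 0, "dz": 0, "rx": 0, "ry": 0, "rz": 0}, {"dx": 0.001, "dy": 0, "dz": 0, "rx": 0, "ry": 0, "rz": 0}, {"dx": 0.0015, "dy": 0, "dz": 0, "rx": 0, "ry": 0, "rz": 0}, {"dx": 0.0015, "dy": 0, "dz": 0, "rx": 0, "ry": 0, "rz": 0}, {"dx": 0.0015, "dy": 0, "dz": 0, "rx": 0, "ry": 0, "rz": 0}])

```text
time: 13.98
position: [0.5518, 0.0722, 0.1007]
tool_rot: [0.996, -0.086, -0.001, -0.0]
ft_force: [0.6, 0.9, -1.4]
grip_width: 0.0195
```

step_arm(targets=[{"dx": 0.0005, "dy": 0, "dz": 0, "rx": 0, "ry": 0, "rz": 0}, {"dx": 0.001, "dy": 0, "dz": 0, "rx": 0, "ry": 0, "rz": 0}, {"dx": 0.0015, "dy": 0, "dz": 0, "rx": 0, "ry": 0, "rz": 0}, {"dx": 0.0015, "dy": 0, "dz": 0, "rx": 0, "ry": 0, "rz": 0}, {"dx": 0.0015, "dy": 0, "dz": 0, "rx": 0, "ry": 0, "rz": 0}])

```text
time: 14.6
position: [0.5532, 0.0719, 0.1006]
tool_rot: [0.996, -0.086, -0.001, -0.0]
ft_force: [0.6, 0.1, -1.1]
grip_width: 0.019
```

step_arm(targets=[{"dx": 0.0004, "dy": 0, "dz": 0, "rx": 0, "ry": 0, "rz": 0}, {"dx": 0.0008, "dy": 0, "dz": 0, "rx": 0, "ry": 0, "rz": 0}, {"dx": 0.0012, "dy": 0, "dz": 0, "rx": 0, "ry": 0, "rz": 0}, {"dx": 0.0012, "dy": 0, "dz": 0, "rx": 0, "ry": 0, "rz": 0}, {"dx": 0.0012, "dy": 0, "dz": 0, "rx": 0, "ry": 0, "rz": 0}])

```text
time: 15.22
position: [0.5535, 0.0719, 0.1004]
tool_rot: [0.996, -0.086, -0.002, -0.0]
ft_force: [-2.8, -0.4, -0.5]
grip_width: 0.0192
```

step_arm(targets=[{"dx": -0.003, "dy": 0, "dz": 0, "rx": 0, "ry": 0, "rz": 0}, {"dx": -0.003, "dy": -0.003, "dz": 0, "rx": 0, "ry": 0, "rz": 0}, {"dx": -0.003, "dy": -0.0055, "dz": 0, "rx": 0, "ry": 0, "rz": 0}, {"dx": -0.0015, "dy": -0.0055, "dz": 0, "rx": 0, "ry": 0, "rz": 0}, {"dx": 0, "dy": -0.0055, "dz": 0, "rx": 0, "ry": 0, "rz": 0}])

```text
time: 15.85
position: [0.5548, 0.0773, 0.1005]
tool_rot: [0.996, -0.086, -0.002, -0.0]
ft_force: [-0.4, 0.4, -1.0]
grip_width: 0.0192
```

step_arm(targets=[{"dx": 0.0005, "dy": 0, "dz": 0, "rx": 0, "ry": 0, "rz": 0}, {"dx": 0.001, "dy": 0, "dz": 0, "rx": 0, "ry": 0, "rz": 0}, {"dx": 0.0015, "dy": 0, "dz": 0, "rx": 0, "ry": 0, "rz": 0}, {"dx": 0.002, "dy": 0, "dz": 0, "rx": 0, "ry": 0, "rz": 0}, {"dx": 0.002, "dy": 0, "dz": 0, "rx": 0, "ry": 0, "rz": 0}])

```text
time: 16.48
position: [0.5568, 0.0769, 0.1005]
tool_rot: [0.996, -0.086, -0.002, -0.0]
ft_force: [-0.3, -1.2, -0.3]
grip_width: 0.0194
```

step_arm(targets=[{"dx": 0.0007, "dy": 0, "dz": 0, "rx": 0, "ry": 0, "rz": 0}, {"dx": 0.0014, "dy": 0, "dz": 0, "rx": 0, "ry": 0, "rz": 0}, {"dx": 0.0021, "dy": 0, "dz": 0, "rx": 0, "ry": 0, "rz": 0}, {"dx": 0.0028, "dy": 0, "dz": 0, "rx": 0, "ry": 0, "rz": 0}, {"dx": 0.003, "dy": 0, "dz": 0, "rx": 0, "ry": 0, "rz": 0}])

```text
time: 17.1
position: [0.5599, 0.0764, 0.1004]
tool_rot: [0.996, -0.086, -0.002, -0.0]
ft_force: [0.3, -0.2, -1.9]
grip_width: 0.0192
```

step_arm(targets=[{"dx": 0.0006, "dy": 0, "dz": 0, "rx": 0, "ry": 0, "rz": 0}, {"dx": 0.0012, "dy": 0, "dz": 0, "rx": 0, "ry": 0, "rz": 0}, {"dx": 0.0018, "dy": 0, "dz": 0, "rx": 0, "ry": 0, "rz": 0}, {"dx": 0.0024, "dy": 0, "dz": 0, "rx": 0, "ry": 0, "rz": 0}, {"dx": 0.003, "dy": 0, "dz": 0, "rx": 0, "ry": 0, "rz": 0}])

```text
time: 17.73
position: [0.5628, 0.0759, 0.1004]
tool_rot: [0.996, -0.086, -0.002, -0.0]
ft_force: [0.1, 0.7, -2.2]
grip_width: 0.0193
```

step_arm(targets=[{"dx": 0.0006, "dy": 0, "dz": 0, "rx": 0, "ry": 0, "rz": 0}, {"dx": 0.0012, "dy": 0, "dz": 0, "rx": 0, "ry": 0, "rz": 0}, {"dx": 0.0018, "dy": 0, "dz": 0, "rx": 0, "ry": 0, "rz": 0}, {"dx": 0.0024, "dy": 0, "dz": 0, "rx": 0, "ry": 0, "rz": 0}, {"dx": 0.003, "dy": 0, "dz": 0, "rx": 0, "ry": 0, "rz": 0}])

```text
time: 18.35
position: [0.5635, 0.0757, 0.0999]
tool_rot: [0.996, -0.086, -0.004, -0.0]
ft_force: [-4.8, 0.6, -0.6]
grip_width: 0.0192
```

step_arm(targets=[{"dx": 0.0028, "dy": 0, "dz": 0, "rx": 0, "ry": 0, "rz": 0}, {"dx": 0.0034, "dy": 0, "dz": 0, "rx": 0, "ry": 0, "rz": 0}, {"dx": 0.004, "dy": 0, "dz": 0, "rx": 0, "ry": 0, "rz": 0}, {"dx": 0.0045, "dy": 0, "dz": 0, "rx": 0, "ry": 0, "rz": 0}, {"dx": 0.005, "dy": 0, "dz": 0, "rx": 0, "ry": 0, "rz": 0}])

```text
time: 18.98
position: [0.5638, 0.0755, 0.0987]
tool_rot: [0.996, -0.086, -0.01, -0.0]
ft_force: [-9.0, 1.5, -0.3]
grip_width: 0.0192
```

step_arm(targets=[{"dx": 0.005, "dy": 0, "dz": -0.0005, "rx": 0, "ry": 0, "rz": 0}, {"dx": 0.0055, "dy": 0, "dz": -0.0005, "rx": 0, "ry": 0, "rz": 0}, {"dx": 0.006, "dy": 0, "dz": -0.0005, "rx": 0, "ry": 0, "rz": 0}, {"dx": 0.0065, "dy": 0, "dz": -0.0005, "rx": 0, "ry": 0, "rz": 0}, {"dx": 0.007, "dy": 0, "dz": -0.0005, "rx": 0, "ry": 0, "rz": 0}])

```text
time: 19.6
position: [0.5666, 0.075, 0.0981]
tool_rot: [0.996, -0.086, -0.014, -0.0]
ft_force: [-7.0, 1.2, 0.2]
grip_width: 0.0187
```

```bash
python3 look.py i side,190,170,80,60,10 top,220,150,80,60,10; python3 -c "
from h import *
tip_target(.03,0.005)"
```

```text
t 19.7 pos [0.5668 0.0749 0.0981] F [-7.7  1.4 -0.1] w 0.0188 d mm [-3.9 -0.1 -3.8] r [0.1  1.57 0.07] q [-0.06  0.63  1.65  0.    0.88  1.68]
```

View pics/side_i.png

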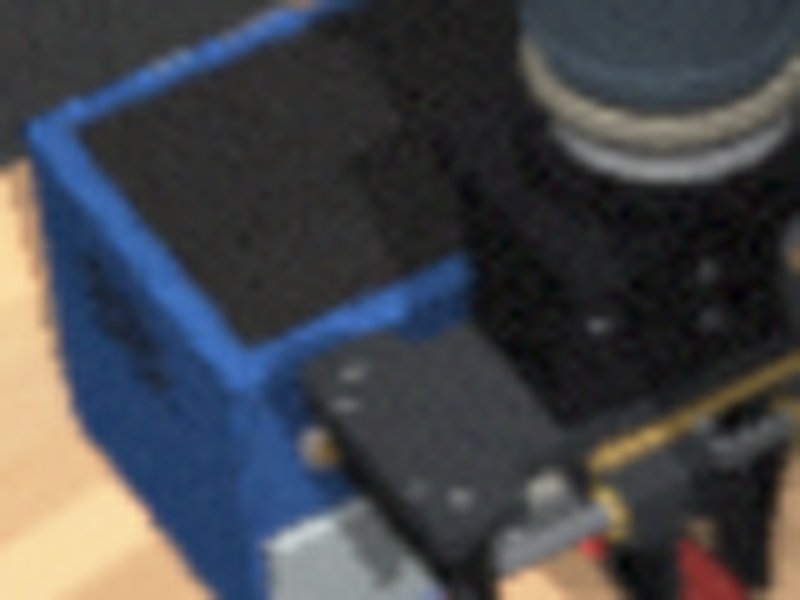

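View pics/top_i.png

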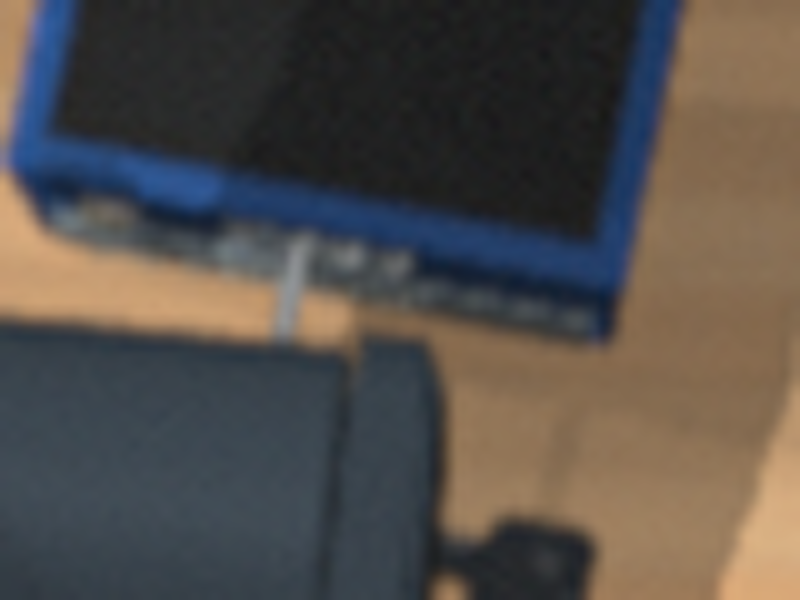

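step_arm(targets=[{"dx": 0.004, "dy": 0, "dz": -0.001, "rx": 0, "ry": 0.8, "rz": 0}, {"dx": 0.0045, "dy": 0, "dz": -0.002, "rx": 0, "ry": 1.5, "rz": 0}, {"dx": 0.005, "dy": 0, "dz": -0.003, "rx": 0, "ry": 1.9, "rz": 0}, {"dx": 0.0055, "dy": 0, "dz": -0.003, "rx": 0, "ry": 2.2, "rz": 0}, {"dx": 0.006, "dy": 0, "dz": -0.003, "rx": 0, "ry": 2.5, "rz": 0}])

```text
time: 20.32
position: [0.5709, 0.0742, 0.1004]
tool_rot: [0.996, -0.086, 0.006, 0.002]
ft_force: [-3.8, 0.6, -1.3]
grip_width: 0.019
```

```bash
python3 -c "
from h import *
tip_target(.03,0.005)"
```

```text
t 20.32 pos [0.5709 0.0742 0.1004] F [-3.8  0.6 -1.3] w 0.019 d mm [-7.9 -0.1 -1.7] r [ 0.12 -0.7   0.08] q [-0.06  0.62  1.67 -0.    0.84  1.68]
```

```bash
python3 look.py j side,180,160,100,75,8 top,210,140,100,75,8; python3 -c "
from h import *
tip_target(.03,0.005)"
```

```text
t 20.43 pos [0.5712 0.0741 0.1005] F [-5.6  1.8  0.3] w 0.0186 d mm [-8.2 -0.1 -1.6] r [ 0.11 -0.73  0.08] q [-0.06  0.62  1.67 -0.    0.84  1.68]
```

View pics/side_j.png

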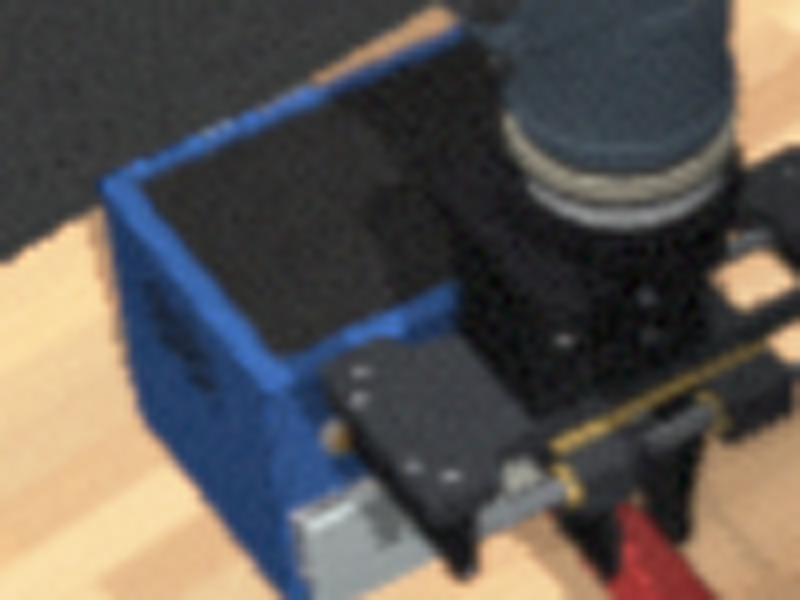

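View pics/top_j.png

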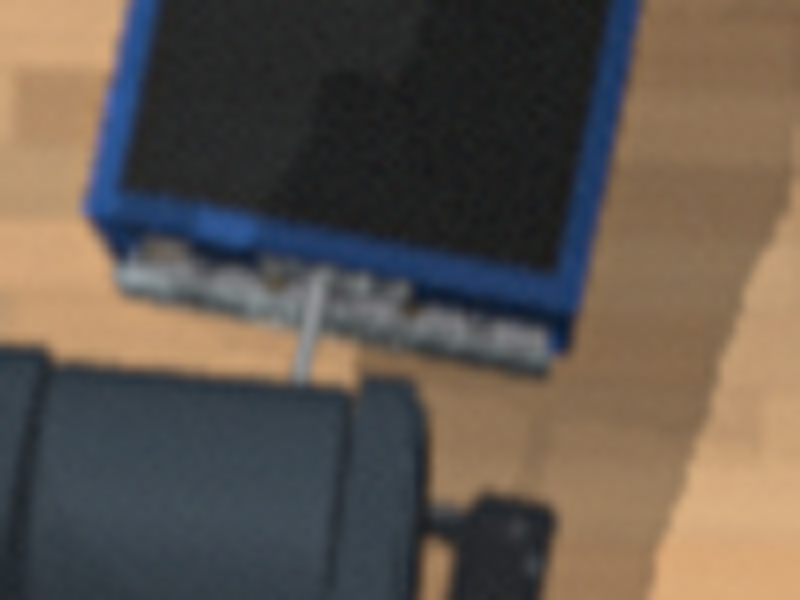

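step_arm(targets=[{"dx": 0.0035, "dy": 0, "dz": 0, "rx": 0, "ry": 0, "rz": 0}, {"dx": 0.004, "dy": 0, "dz": 0, "rx": 0, "ry": 0, "rz": 0}, {"dx": 0.0045, "dy": 0, "dz": 0, "rx": 0, "ry": 0, "rz": 0}, {"dx": 0.005, "dy": 0, "dz": 0, "rx": 0, "ry": 0, "rz": 0}, {"dx": 0.0055, "dy": 0, "dz": 0, "rx": 0, "ry": 0, "rz": 0}])

```text
time: 21.05
position: [0.5729, 0.0737, 0.0996]
tool_rot: [0.996, -0.086, 0.002, 0.002]
ft_force: [-8.9, 2.2, -0.8]
grip_width: 0.0188
```

```bash
python3 look.py k side,180,160,100,75,8 top,210,140,100,75,8; python3 -c "
from h import *
tip_target(.03,0.005)"
```

```text
t 21.15 pos [0.5729 0.0737 0.0995] F [-7.4  1.9 -1. ] w 0.019 d mm [-10.   -0.2  -2.5] r [ 0.15 -0.26  0.08] q [-0.06  0.63  1.66 -0.    0.85  1.68]
```

View pics/top_k.png

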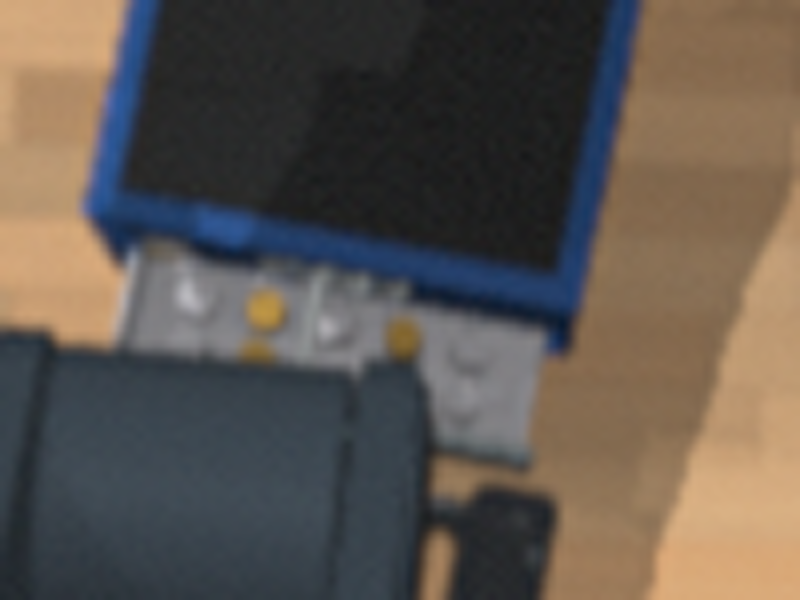

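step_arm(targets=[{"dx": -0.012, "dy": 0, "dz": 0, "rx": 0, "ry": 0, "rz": 0}, {"dx": -0.027, "dy": 0, "dz": 0, "rx": 0, "ry": 0, "rz": 0}, {"dx": -0.042, "dy": 0, "dz": 0, "rx": 0, "ry": 0, "rz": 0}, {"dx": -0.057, "dy": 0, "dz": 0, "rx": 0, "ry": 0, "rz": 0}, {"dx": -0.072, "dy": 0, "dz": 0, "rx": 0, "ry": 0, "rz": 0}])

```text
time: 21.78
position: [0.5014, 0.0861, 0.0995]
tool_rot: [0.996, -0.086, 0.003, 0.001]
ft_force: [-0.1, -0.7, -1.1]
grip_width: 0.0187
```

```bash
python3 look.py l side,120,150,200,150,4 top,140,130,200,150,4; python3 -c "
from h import *
tgt((.46,.085,.13),-9.9)
T=load('top_l.npz')
print('tape',unproj(T,(167,197),.019),'pinktip',unproj(T,(188,269),.0135),unproj(T,(125,246),.0135),'edge',unproj(T,(250,310),0))"
```

```text
t 21.88 pos [0.4993 0.0864 0.0991] F [-1.3  0.2 -0.6] w 0.0186 d mm [-38.5   8.2 -30.9] r [ 0.17 -0.09  0.12] q [-0.05  0.56  1.84 -0.    0.74  1.7 ]
tape [0.61314072 0.29827668] pinktip [0.40776088 0.22961227] [0.46736242 0.41662041] edge [0.29464693 0.04810669]
```

View pics/side_l.png

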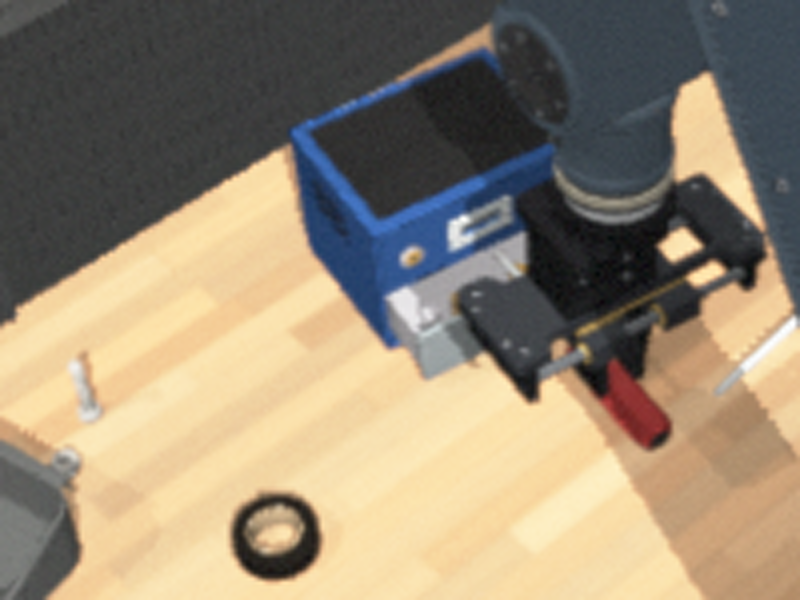

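View pics/top_l.png

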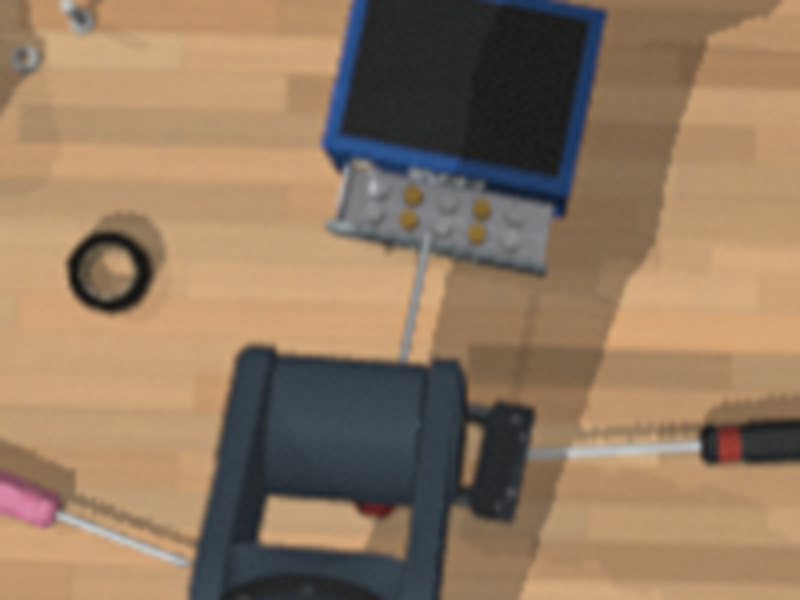

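step_arm(targets=[{"dx": -0.015, "dy": 0.002, "dz": -0.015, "rx": 0, "ry": 0, "rz": -5}, {"dx": -0.025, "dy": 0.006, "dz": -0.03, "rx": 0, "ry": 0, "rz": -15}, {"dx": -0.025, "dy": 0.008, "dz": -0.03, "rx": 0, "ry": 0, "rz": -25.5}, {"dx": -0.02, "dy": 0.008, "dz": -0.03, "rx": 0, "ry": 0, "rz": -36}, {"dx": -0.015, "dy": 0.008, "dz": -0.03, "rx": 0, "ry": 0, "rz": -46.5}])

```text
time: 22.5
position: [0.4842, 0.081, 0.1294]
tool_rot: [0.948, 0.318, 0.001, 0.002]
ft_force: [-0.5, 0.8, -0.6]
grip_width: 0.019
```

```bash
python3 -c "
from h import *
tgt((.487,.075,.10),86.7)"
```

```text
t 22.5 pos [0.4842 0.081  0.1294] F [-0.5  0.8 -0.6] w 0.019 d mm [-1.4  6.4 29.5] r [  0.25   0.09 -49.65] q [-0.06  0.49  1.85 -0.    0.79  0.87]
```

step_arm(targets=[{"dx": -0.001, "dy": 0.003, "dz": 0, "rx": 0, "ry": 0, "rz": -10.5}, {"dx": -0.001, "dy": 0.0064, "dz": 0.005, "rx": 0, "ry": 0, "rz": -21}, {"dx": -0.001, "dy": 0.0064, "dz": 0.01, "rx": 0, "ry": 0, "rz": -31.5}, {"dx": -0.001, "dy": 0.0064, "dz": 0.02, "rx": 0.2, "ry": 0, "rz": -42}, {"dx": -0.001, "dy": 0.0064, "dz": 0.0295, "rx": 0.2, "ry": 0, "rz": -49.6}])

```text
time: 23.12
position: [0.4884, 0.075, 0.0999]
tool_rot: [0.726, 0.688, 0.0, 0.001]
ft_force: [0.3, 1.0, -0.6]
grip_width: 0.0185
```

```bash
python3 look.py m side,180,155,180,140,4 top,180,160,190,140,4; python3 -c "
from h import *
tgt((.487,.075,.024),86.7)
c=load('side_m.npz')
o,R=state()
for k in (.05,.1,.145):
  X=o['position']+R.apply([k,0,.006]); print(k,X.round(3),((proj(c,X)[0]-[180,155]+.5)*4-.5).round(0))"
```

```text
t 23.23 pos [0.4874 0.0751 0.0993] F [-0. -1. -2.] w 0.0185 d mm [ 0.  -0.3 75.3] r [-0.03  0.1  -0.06] q [-0.07  0.55  1.87 -0.    0.72 -0.01]
0.05 [0.49  0.125 0.093] [342. 407.]
0.1 [0.493 0.175 0.093] [283. 446.]
0.145 [0.496 0.22  0.093] [228. 483.]
```

View pics/side_m.png

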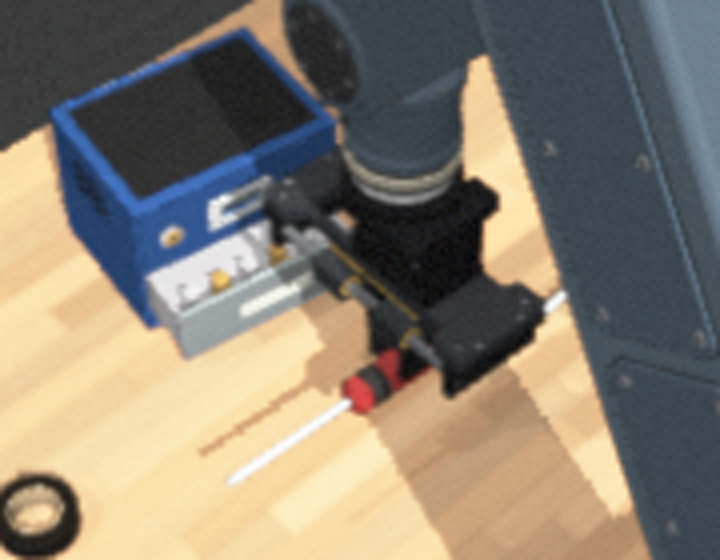

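step_arm(targets=[{"dx": 0, "dy": 0, "dz": 0.025, "rx": 0, "ry": 0, "rz": 0}, {"dx": 0, "dy": 0, "dz": 0.05, "rx": 0, "ry": 0, "rz": 0}, {"dx": 0, "dy": 0, "dz": 0.065, "rx": 0, "ry": 0, "rz": 0}, {"dx": 0, "dy": 0, "dz": 0.072, "rx": 0, "ry": 0, "rz": 0}, {"dx": 0, "dy": 0, "dz": 0.075, "rx": 0, "ry": 0, "rz": 0}])

```text
time: 23.85
position: [0.4877, 0.0749, 0.0243]
tool_rot: [0.728, 0.686, -0.001, 0.001]
ft_force: [0.1, 0.1, -1.6]
grip_width: 0.0187
```

```bash
python3 -c "
from h import *
tgt((.487,.075,.0195),86.7)"
```

```text
t 23.85 pos [0.4877 0.0749 0.0243] F [ 0.1  0.1 -1.6] w 0.0187 d mm [ 0.  -0.7  4.8] r [-0.    0.1  -0.09] q [-0.07  0.69  1.9  -0.    0.54 -0.01]
```

step_arm(targets=[{"dx": 0, "dy": 0, "dz": 0.001, "rx": 0, "ry": 0, "rz": 0}, {"dx": 0, "dy": 0, "dz": 0.002, "rx": 0, "ry": 0, "rz": 0}, {"dx": 0, "dy": 0, "dz": 0.003, "rx": 0, "ry": 0, "rz": 0}, {"dx": 0, "dy": 0, "dz": 0.004, "rx": 0, "ry": 0, "rz": 0}, {"dx": 0, "dy": 0, "dz": 0.0047, "rx": 0, "ry": 0, "rz": 0}])

```text
time: 24.48
position: [0.4878, 0.075, 0.0197]
tool_rot: [0.728, 0.686, -0.001, 0.001]
ft_force: [0.3, 1.3, 5.0]
grip_width: 0.0185
```

```bash
python3 -c "
from h import *
tgt((.487,.075,.0195),86.7)"; python3 look.py n side,180,155,180,140,4
```

```text
t 24.48 pos [0.4878 0.075  0.0197] F [0.3 1.3 5. ] w 0.0185 d mm [-0.  -0.8  0.2] r [ 0.01  0.1  -0.1 ] q [-0.07  0.7   1.91 -0.    0.53 -0.01]
```

View pics/side_n.png

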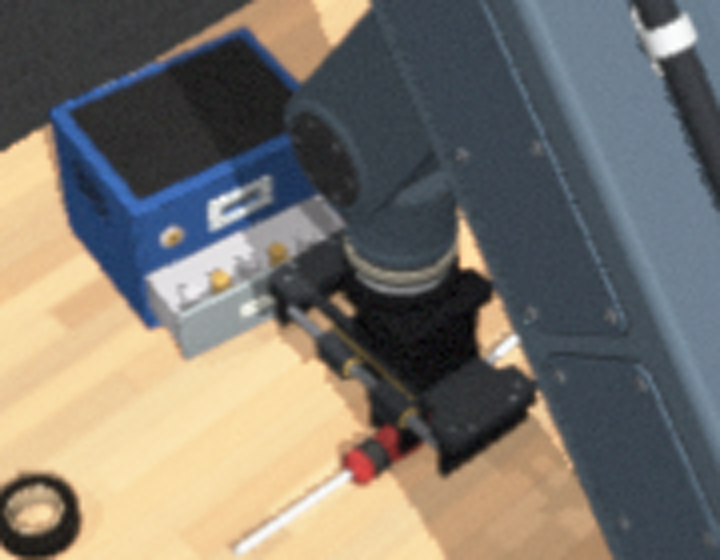

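step_arm(targets=[{"dx": 0, "dy": 0, "dz": 0, "rx": 0, "ry": 0, "rz": 0}, {"dx": 0, "dy": 0, "dz": 0, "rx": 0, "ry": 0, "rz": 0}, {"dx": 0, "dy": 0, "dz": 0, "rx": 0, "ry": 0, "rz": 0}, {"dx": 0, "dy": 0, "dz": 0, "rx": 0, "ry": 0, "rz": 0}, {"dx": 0, "dy": 0, "dz": 0, "rx": 0, "ry": 0, "rz": 0}], gripper=0.65)

```text
time: 25.15
position: [0.4878, 0.075, 0.0197]
tool_rot: [0.728, 0.686, -0.001, 0.001]
ft_force: [0.5, -0.5, -0.8]
grip_width: 0.0549
```

step_arm(targets=[{"dx": 0, "dy": 0, "dz": 0, "rx": 0, "ry": 0, "rz": 0}, {"dx": 0, "dy": 0, "dz": -0.01, "rx": 0, "ry": 0, "rz": 0}, {"dx": 0, "dy": 0, "dz": -0.03, "rx": 0, "ry": 0, "rz": 0}, {"dx": 0, "dy": 0, "dz": -0.06, "rx": 0, "ry": 0, "rz": 0}, {"dx": 0, "dy": 0, "dz": -0.1, "rx": 0, "ry": 0, "rz": 0}])

```text
time: 25.78
position: [0.4871, 0.0751, 0.1207]
tool_rot: [0.728, 0.686, -0.001, 0.0]
ft_force: [-0.0, -1.1, 0.8]
grip_width: 0.0567
```

step_arm(targets=[{"dx": 0, "dy": 0, "dz": -0.05, "rx": 0, "ry": 0, "rz": 0}, {"dx": -0.03, "dy": 0, "dz": -0.1, "rx": 0, "ry": 0, "rz": 0}, {"dx": -0.09, "dy": 0, "dz": -0.13, "rx": 0, "ry": 0, "rz": 0}, {"dx": -0.15, "dy": 0, "dz": -0.13, "rx": 0, "ry": 0, "rz": 0}, {"dx": -0.2, "dy": 0, "dz": -0.13, "rx": 0, "ry": 0, "rz": 0}])

```text
time: 26.4
position: [0.4752, -0.1263, 0.2526]
tool_rot: [0.728, 0.686, -0.001, 0.001]
ft_force: [1.2, -0.6, 0.3]
grip_width: 0.0562
```

step_arm(targets=[{"dx": -0.01, "dy": 0, "dz": 0, "rx": 0, "ry": 0, "rz": 0}, {"dx": -0.01, "dy": 0, "dz": 0, "rx": 0, "ry": 0, "rz": 0}, {"dx": -0.01, "dy": 0, "dz": 0, "rx": 0, "ry": 0, "rz": 0}, {"dx": -0.01, "dy": 0, "dz": 0, "rx": 0, "ry": 0, "rz": 0}, {"dx": -0.01, "dy": 0, "dz": 0, "rx": 0, "ry": 0, "rz": 0}])

```text
time: 27.02
position: [0.4747, -0.1352, 0.2526]
tool_rot: [0.727, 0.686, -0.001, 0.001]
ft_force: [0.3, -0.7, 0.2]
grip_width: 0.0566
```

```bash
python3 look.py o side,180,155,180,140,4 top,160,120,200,150,4; python3 -c "
from h import *
tgt((.487,.075,.2),86.7)"
```

```text
t 27.12 pos [ 0.4747 -0.1356  0.2526] F [-0.3 -0.  -0.6] w 0.0568 d mm [ 2.111e+02 -1.000e-01  5.200e+01] r [ 0.06  0.16 -0.06] q [-0.5   0.31  1.72 -0.    1.12 -0.44]
```

View pics/side_o.png

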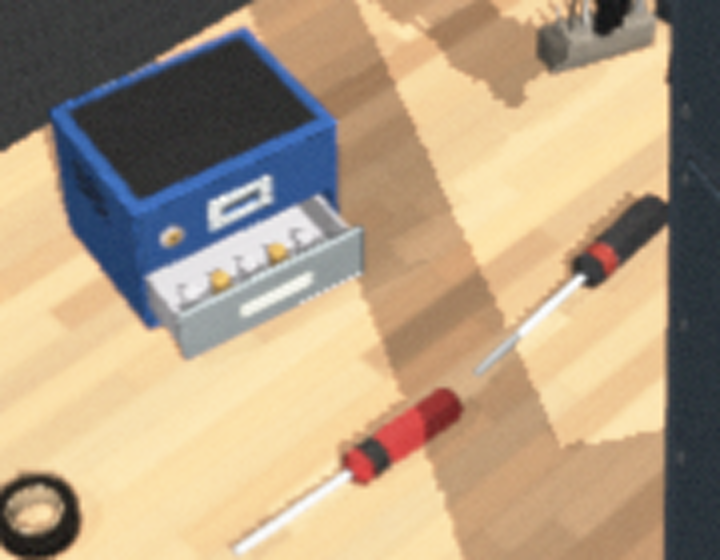

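View pics/top_o.png

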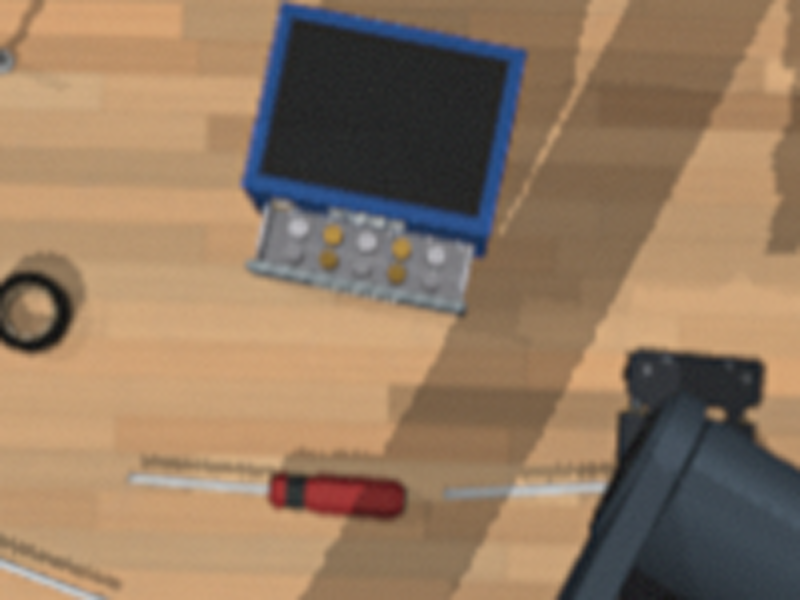

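```bash
python3 -c "
from rig import robot
print(robot.hand_in())"
```

```text
the job is handed in; nothing more can be done
None
```

I opened the drawer with the red screwdriver, laid the screwdriver back on the worktop and handed the job in at about 27 s of the 64 s allowed.

- **Grip:** My first grasp failed. I lifted before the fingers had finished closing, and the screwdriver stayed where it was. The second grasp held, although the gripper read about 19 mm on a handle given as 31 mm wide. I never found out why.
- **Finding the way through:** The blade met the rigid guide plate at about 21 mm depth, with about 3 N. I eased back, moved about 5.5 mm left, and it went through.
- **Pressing the latch:** It met the latch at about 30 mm and gave under roughly 5–9 N. The highest force in the readings was about 9 N, well below the 35 N limit, but I only had readings between moves.
- **Laying it down:** I drew the screwdriver straight back and set it down until I felt 5 N of contact, then released it. It lies about 2 cm from where it started.

In the last pictures the drawer looks fully out. The red screwdriver lies flat and clear of the unit, with a gap to the black screwdriver. The black screwdriver, the tape and the drill stand show no visible movement, and the arm was clear of everything. I judged the drawer's opening by eye and did not measure it.

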